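# Close the stirred measuring chamber, fit its probes and plug the rest

## Task

Get the measuring chamber on the stirrer closed up: first turn the stirrer's speed knob until its pointer stands at the zero mark, then put the lid on the chamber, lined up with its walls, and press it down until its rubber seal is fully home. After that fit every probe standing in the rack down through a lid port of its own, any port, until its collar sits flat on the lid, and close each port left over with one of the short blanking plugs in the same way; jar, dish, carton and pen stay where they are.

Things in the scene. Friction and masses are not known exactly. Their poses are not given: they have to be found in the camera images.
- stirrer: white magnetic stirrer, a flat housing 280 mm deep (its x) by 250 mm wide (its y) by 50 mm high, fixed on the bench; origin at the centre of its underside, x from the control panel side to the chamber side. The speed knob stands on the grey panel at stirrer x = -105, y = 0 mm, the chamber behind it, centred at stirrer x = +55, y = 0 mm
- speed_knob (a joint): angle of the black speed knob: 0 = pointer (white line on the bar) at the zero mark, the one long thick white mark of the dial, on the stirrer's +x side of the knob; grows clockwise seen from above; stops at -2.4 and 2.4 rad (zero in the middle: reverse and forward). Stays where it is left; takes 0.05 N m to turn; starts at 0.6 to 2.1
- knob_grip (a point): point on the knob's axis, 24 mm above the stirrer's 50 mm high panel, amid the bar that is gripped: 42 mm long, 13 mm thick, from 6 to 32 mm above the panel, on a skirt 54 mm in diameter. Turns with the knob: x along the bar towards the pointer, z up
- seat (a point): centre of the chamber's mouth, 162 mm above the bench, where the underside of the lid plate lies when fully home; x = stirrer x, y along the chamber's long side, z up. The chamber is a fixed clear box, outside 116 mm (x) by 236 mm (y), inside 100 by 220 mm, rim 160 mm and inner floor 58 mm above the bench; on the rim lies the black seal frame, 8 mm wide
- seal (a joint): how far the rubber seal frame has been pressed down: 0 = standing up, the lid plate then lies 5 mm above its home height; 0.005 = fully home. It stays where it is pressed; it takes about 11 N in all, so the lid's weight alone does not press it, nor does laying it down gently
- lid: grey lid, plate 116 (x) by 236 (y) by 8 mm thick; origin at the centre of the plate's underside, z up. Below it a locating frame, 94 by 214 mm, reaches 10 mm down and fits 3 mm loose on each side inside the chamber. Starts flat on the bench. The same after half a turn. Amid its top a black rib handle 14 mm thick (x), 56 mm long (y), z = 8 to 40 mm; four ports in a row along y. 0.2 to 0.3 kg
- port0 (a point): centre of the mouth of one of the lid's four ports, on the top face of the lid at lid y = -86 mm; z along the port. The hole is 15 mm in diameter, straight through the 8 mm plate, its edge broken by a 2 mm chamfer
- port1 (a point): centre of the mouth of one of the lid's four ports, on the top face of the lid at lid y = -48 mm; z along the port. The hole is 15 mm in diameter, straight through the 8 mm plate, its edge broken by a 2 mm chamfer
- port2 (a point): centre of the mouth of one of the lid's four ports, on the top face of the lid at lid y = 48 mm; z along the port. The hole is 15 mm in diameter, straight through the 8 mm plate, its edge broken by a 2 mm chamfer
- port3 (a point): centre of the mouth of one of the lid's four ports, on the top face of the lid at lid y = 86 mm; z along the port. The hole is 15 mm in diameter, straight through the 8 mm plate, its edge broken by a 2 mm chamfer
- rack: white rack, fixed, 130 mm (x) by 200 mm (y), 90 mm high, origin at the centre of its underside; 17 mm square slots in its 8 mm thick top plate: a row of four for probes at x = -30 mm, y = -63, -21, 21 and 63 mm, some of them empty, and two for plugs at x = 30 mm, y = -42 and 42 mm
- plug0: grey blanking plug standing in its slot of the rack: like a probe but only 66 mm long: a rod 12 mm in diameter with a round lower end, where the origin is, z up; at z = 26 to 30 mm a collar 31 mm in diameter, its underside resting on the rack's top; above it the round head to grip, 24 mm in diameter, z = 30 to 66 mm. 0.04 kg. Not needed when four probes are there
- plug1: grey blanking plug standing in its slot of the rack: like a probe but only 66 mm long: a rod 12 mm in diameter with a round lower end, where the origin is, z up; at z = 26 to 30 mm a collar 31 mm in diameter, its underside resting on the rack's top; above it the round head to grip, 24 mm in diameter, z = 30 to 66 mm. 0.04 kg. Not needed when four probes are there
- probe0: wireless probe standing in a slot of the rack (two to four probes are there, all alike): a steel rod 12 mm in diameter with a round lower end, where the origin is, z up along the rod; at z = 80 to 84 mm a black collar 31 mm in diameter, its underside resting on the rack's top; above it the round black head to grip, 24 mm in diameter, z = 84 to 120 mm. 0.08 kg
- probe1: wireless probe standing in a slot of the rack (two to four probes are there, all alike): a steel rod 12 mm in diameter with a round lower end, where the origin is, z up along the rod; at z = 80 to 84 mm a black collar 31 mm in diameter, its underside resting on the rack's top; above it the round black head to grip, 24 mm in diameter, z = 84 to 120 mm. 0.08 kg
- probe2: wireless probe standing in a slot of the rack (two to four probes are there, all alike): a steel rod 12 mm in diameter with a round lower end, where the origin is, z up along the rod; at z = 80 to 84 mm a black collar 31 mm in diameter, its underside resting on the rack's top; above it the round black head to grip, 24 mm in diameter, z = 84 to 120 mm. 0.08 kg
- probe3: wireless probe standing in a slot of the rack (two to four probes are there, all alike): a steel rod 12 mm in diameter with a round lower end, where the origin is, z up along the rod; at z = 80 to 84 mm a black collar 31 mm in diameter, its underside resting on the rack's top; above it the round black head to grip, 24 mm in diameter, z = 84 to 120 mm. 0.08 kg
- jar: bystander: brown glass jar with a lid, 68 mm in diameter, 85 mm high; origin under its centre
- dish: bystander: closed clear Petri dish, 96 mm in diameter, 18 mm high; origin under its centre
- carton: bystander: cardboard box 75 by 75 by 50 mm; origin under its centre
- pen: bystander: marker pen 130 mm long, 18 mm thick, lying along its x; origin under its centre
Not all that is in view belongs to the job. Leave any yellow look-alike of the probe1 alone. What is shaped like the plug0 but green or red is not meant.

How it is judged:
By the outcome, as a careful person would: the job done as asked, in the order asked, and still so for the second after the job is handed in, with the robot touching nothing.
Of probe0, probe1, probe2, probe3 only 2 to 4 are there at a start; the rules pass over those that are not, and their reading is None.
At some moment in a run one of lid may be knocked a few centimetres aside while the robot is not near it.
It also fails if it takes over 210 s, if anything falls off the work surface, if the arm or the gripper's body presses on something with over 40 N, if the wrist force passes 120 N, or if a joint passes its speed limit or range.

## Robot

A 6-joint arm with a two-finger parallel gripper is mounted at the origin on the work surface. World frame = base frame: x ahead of the robot, y to its left, z up, the work surface at z = 0. Lengths are in mm, angles in degrees, forces in N, time in s.
With the tool pointing down it reaches from about 300 to 850 mm from the base axis. Payload 4.2 kg.
Tool frame: the origin (TCP) lies between the finger pads; the fingertips stand ahead of it and the grasp point (between the pads) lies 8 mm behind it (env.tip_reach is the x of the fingertips in the tool frame, in mm); x points along the fingers, y is the direction in which the jaws open and shut, and the axes are right-handed (so a half turn about x gives the same grasp; the last joint's range is limited). The gripper opens to 91 mm and grips with 3 to 60 N. Pads are 32 mm wide; open, the fingers measure 118 mm over their backs; the gripper's body (76 mm by 178 mm) begins 60 mm behind the grasp point.
Start: joints at [-68.411, 18.312, 89.639, -0, 72.044, -1.146], TCP at [222.224, -530.338, 224.976] pointing down, gripper open.
Joint ranges: [-177.97, 177.97], [-48.28, 115.42], [12.27, 149.76], [-77.06, 257.06], [2.81, 150.46], [-146.56, 146.56]. Speed limits (degrees/s): [147.25, 147.25, 180, 180, 180, 180].

## Interface

Orientations are given as [roll, pitch, yaw] about the fixed x, y, z axes, in that order (R = Rz(yaw) Ry(pitch) Rx(roll)).
In Python, from workcell import env, cams gives the robot as it stands.
- The arm moves only by the tool arm_command, never from a script. Its argument "deltas" is a list of rows, each a list of 3 entries, a list of its own where there are three numbers: the opening, from 0 (shut) to 1 (fully open), then the shift along the world's x, y, z in mm, then the turn about the world's z in rad. A call has 1 to 20 rows; each row is the pose to reach, as a shift and turn from the pose commanded when the call began; what a row does not reach only later rows make up. A row lasts 1/10 s, in which the tool goes at most 50 mm and 8.59 degrees, less where a joint would pass 70% of its speed; a pose out of reach is approached as far as the arm can. A call with a gripper value outside its range is refused whole. The fingers move at their own pace and stop on an object; "grip_force" is the grip in N (left out, the last holds). Time passes only in rows, so rows that repeat a pose let the fingers close. It gives the time, the measured TCP pose, the force and the opening at its end, in the units of the state.
- env.state(): the state, without advancing time (a new reading comes with each control period).
- cams.grab_frame(name): name is "scene" or "top" or "wrist"; returns a dict with "img" (400x640x3 uint8, red, green, blue), "K" (3x3 intrinsics, pixels), "rvec" (rotation vector, rad) and "tvec" (3), from world to camera coordinates, as OpenCV has them. Camera axes: x right, y down, z forward; pixel columns grow to the right and rows downward; lengths in mm; the calibration is good to about 2 mm. A picture is of the moment at which its call begins. There is no depth.
- env.job_done(): hands the job in, once; it reports no verdict.
Trained networks look in a picture, given as the dict that the camera call returned (one of the last four; its "shot" number tells which), for a name from the list of things; names that differ only in an ending like _2 or _b are one class to them, and where a whole thing is asked for, a point or a joint stands for the part that bears it (a point fixed in the world has none). Each returns a list of dicts, best first, with "conf" (0 to 1); they miss things now and then, are a little off and sometimes report something else, mostly with a low value. They report only what shows in the picture. A call takes as long as a camera call. They do not tell look-alikes from the thing itself.
- cams.silhouettes(picture, name): "region" (400x640 bool, what is visible of it) and "centre" ([column, row] in pixels, amid what is visible of it).
The state is a dict: "time_s": time; "qpos": joint angles; "qvel": joint speeds; "effort": joint torques, N m; "ee_pos": TCP position; "ee_rot": TCP orientation; "force": force on the tool from outside, world axes, zero at the start; "torque": the same for the moment, N m; "gripper_width": finger opening in mm.
Only numpy, scipy, OpenCV 4.12 (cv2) and the standard library are available. Lean on these libraries where they do the work, as an engineer would, in place of code of your own. Each camera call takes 0.05 s, during which the arm holds its last target.

## Working session

There is one attempt and no reset: what is moved stays moved. The work goes in short steps, Python scripts to look and compute and a tool call to move; the robot and the scene stay as the last step left them, time stands still between calls to the robot, and variables do not carry over. Pictures are saved under pics/ and viewed, and the job is handed in when it is done.

Besides the shell and the picture viewer there is one more tool, called after "Call:" in YAML: its name, and indented under it one key for each argument. arm_command: Moves the arm, as the interface text tells. Its arguments: {"type":"object","properties":{"deltas":{"type":"array","items":{"type":"array"}},"grip_force":{"type":"number"}},"required":["deltas"]}

```bash
mkdir -p pics; ls; cat > h.py <<'E'
import numpy as np, cv2
from workcell import env, cams
def save(n,im): cv2.imwrite(f'pics/{n}.png',cv2.cvtColor(im,cv2.COLOR_RGB2BGR))
def cam(f):
    R=cv2.Rodrigues(np.array(f['rvec'],float))[0]; t=np.array(f['tvec'],float).ravel(); return np.array(f['K'],float),R,t
def proj(f,p):
    K,R,t=cam(f); q=K@(R@np.asarray(p,float).reshape(-1,3).T+t[:,None]); return (q[:2]/q[2]).T
def ray(f,uv,z):
    K,R,t=cam(f); d=R.T@np.linalg.inv(K)@np.array([uv[0],uv[1],1.0]); c=-R.T@t; return c+d*(z-c[2])/d[2]
E
python3 - <<'E'
from h import *
print(env.state()); print(env.tip_reach)
for n in ['scene','top','wrist']:
    f=cams.grab_frame(n); save(n+'0',f['img']); K,R,t=cam(f); print(n,K.tolist(),(-R.T@t).round(), R.round(3).tolist())
E
```

```text
pics
{'time_s': 0.0, 'qpos': array([-6.84098757e+01,  1.83521525e+01,  8.97049908e+01,  5.60462846e-04,
        7.20429387e+01, -1.14501803e+00]), 'qvel': array([-0.09085024,  0.084468  , -0.05521959,  0.04629887,  0.02772743,
        0.04227322]), 'effort': array([ 1.72105476e-03, -4.12457085e+01, -2.31974190e+01,  7.26512633e-02,
        4.58528416e-02, -1.59684532e-04]), 'ee_pos': array([ 222.06043562, -529.88195887,  224.12471679]), 'ee_rot': array([-91.45007074,  89.89991657, 111.2848983 ]), 'force': array([-0.22043632, -0.33437949,  0.61102885]), 'torque': array([ 0.01083854, -0.02982891, -0.04208049]), 'gripper_width': 91.08938332236183}
11.0
scene [[499.4662699351259, 0.0, 320.7842786951784], [0.0, 499.4662699351259, 200.49314175773063], [0.0, 0.0, 1.0]] [1265. -966.  904.] [[0.817, 0.576, 0.005], [0.318, -0.444, -0.838], [-0.48, 0.686, -0.546]]
top [[432.3423176277362, 0.0, 327.22173457966323], [0.0, 432.3423176277362, 200.21839584136964], [0.0, 0.0, 1.0]] [ 445.   -0. 1610.] [[-0.018, -1.0, -0.009], [-0.997, 0.018, -0.076], [0.076, 0.007, -0.997]]
wrist [[309.86811100194666, 0.0, 321.14332472069844], [0.0, 309.86811100194666, 196.32337626906724], [0.0, 0.0, 1.0]] [ 287. -503.  384.] [[0.387, -0.922, -0.002], [-0.893, -0.375, 0.248], [-0.229, -0.094, -0.969]]
```

View pics/scene0.png

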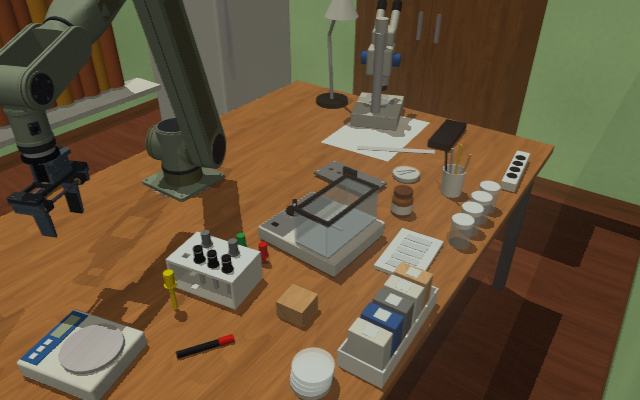

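View pics/top0.png

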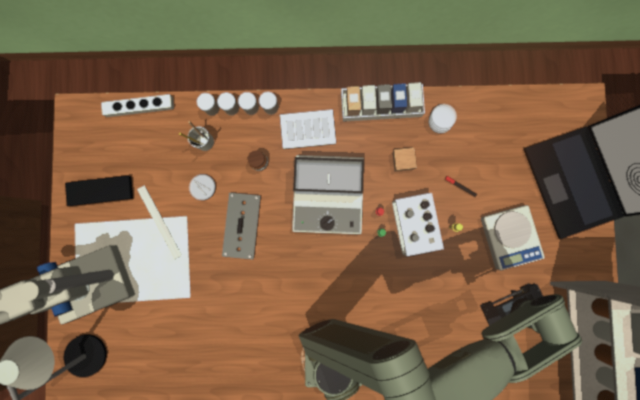

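View pics/wrist0.png

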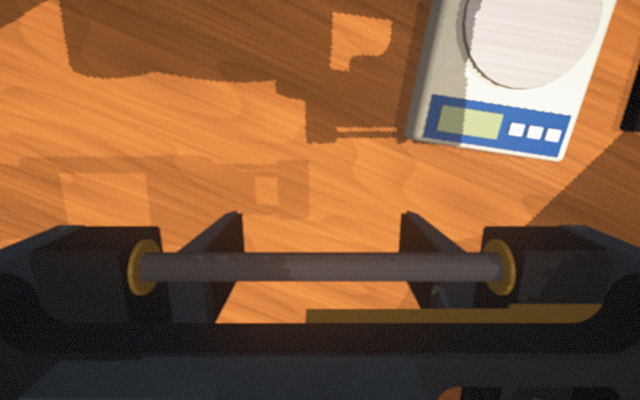

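```bash
python3 - <<'E'
from h import *
f=cams.grab_frame('top'); im=f['img']
save('t1',np.hstack([cv2.resize(im[145:265,215:275],None,fx=5,fy=5,interpolation=cv2.INTER_CUBIC),cv2.resize(im[145:265,365:465],None,fx=5,fy=5,interpolation=cv2.INTER_CUBIC)])[:600])
save('t2',cv2.resize(im[145:245,280:380],None,fx=6,fy=6,interpolation=cv2.INTER_CUBIC))
f2=cams.grab_frame('scene')
save('s1',cv2.resize(f2['img'][150:320,150:420],None,fx=2.9,fy=2.9,interpolation=cv2.INTER_CUBIC))
for n in ['stirrer','speed_knob','lid','rack','probe0','plug0','jar','dish','carton','pen']:
    for fr in (f,f2):
        for d in cams.silhouettes(fr,n): print(n,fr['shot'],round(d['conf'],2),np.round(d['centre'],1),d['region'].sum())
E
```

```text
stirrer 4 0.72 [323.7 192.2] 5271
stirrer 5 0.65 [329.4 224.7] 7849
stirrer 5 0.65 [206.1 349.7] 418
speed_knob 4 0.64 [326.8 220.5] 177
speed_knob 4 0.42 [416.8 224.4] 1980
speed_knob 4 0.37 [427.  216.1] 67
speed_knob 5 0.74 [199.7 254.7] 286
lid 4 0.57 [241.3 225. ] 2079
lid 5 0.73 [335.6 173.4] 629
lid 5 0.67 [327.  225.2] 7679
lid 5 0.66 [339.9 213.2] 906
rack 4 0.91 [417.  226.6] 1991
rack 4 0.43 [458.6 183.6] 160
rack 5 0.74 [227.6 264.9] 174
rack 5 0.66 [215.9 273.8] 3720
probe0 4 0.48 [202.7 186.5] 481
probe0 4 0.47 [456.  226.2] 76
probe0 4 0.41 [428.5 231.4] 54
probe0 4 0.38 [422.3 206.5] 76
probe0 5 0.77 [212.9 258.4] 233
probe0 5 0.67 [225.2 264.5] 208
probe0 5 0.55 [172.8 286.2] 275
probe0 5 0.54 [198.2 253.9] 220
plug0 4 0.58 [411.1 214.4] 54
plug0 4 0.49 [428.8 228.1] 46
plug0 4 0.43 [378.5 233.4] 38
plug0 4 0.34 [201.8 184.8] 541
plug0 5 0.74 [231.2 247.7] 145
plug0 5 0.7 [205.8 237.4] 177
plug0 5 0.66 [259.7 252.7] 141
plug0 5 0.45 [238.  236.2] 97
plug0 5 0.22 [402.8 171. ] 391
jar 4 0.81 [259.4 161.8] 303
jar 5 0.65 [404.1 198.6] 641
dish 4 0.59 [203.9 187.4] 567
dish 5 0.82 [405.4 171. ] 338
carton 4 0.87 [405.1 157.1] 466
carton 4 0.37 [430.9 229.4] 62
carton 5 0.88 [297.4 305.7] 1316
pen 4 0.7 [462.1 186.2] 107
pen 5 0.67 [205.4 347.6] 424
```

View pics/t1.png

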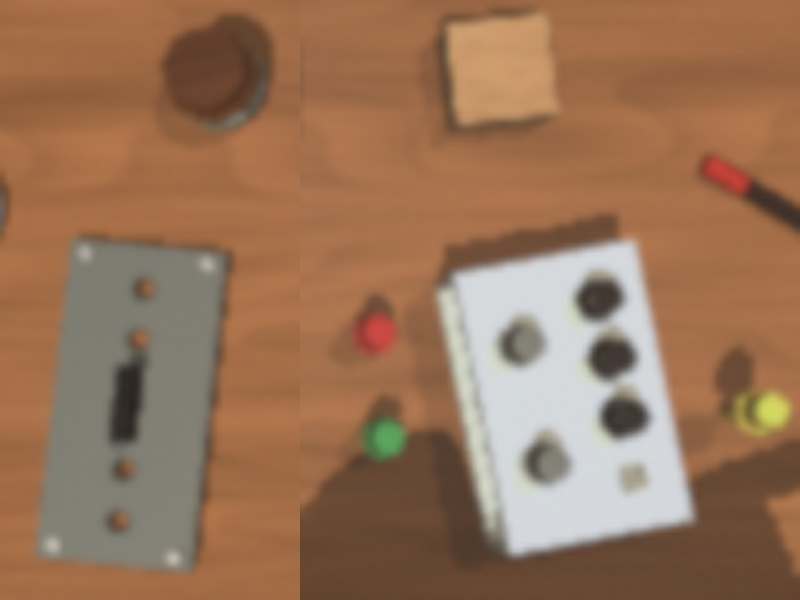

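View pics/t2.png

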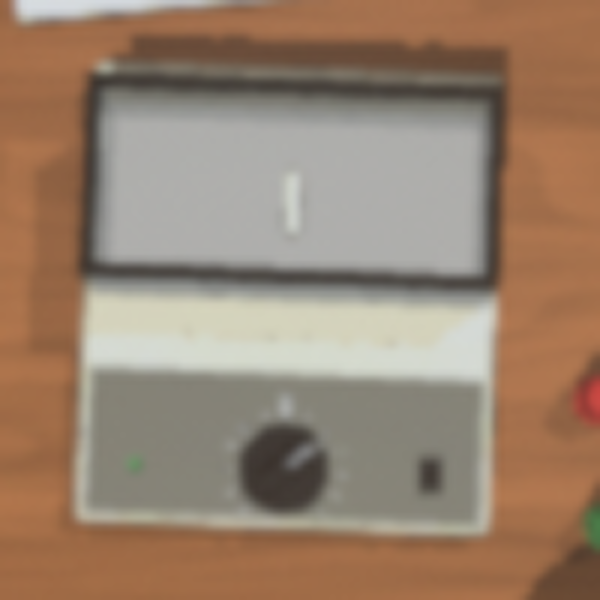

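View pics/s1.png

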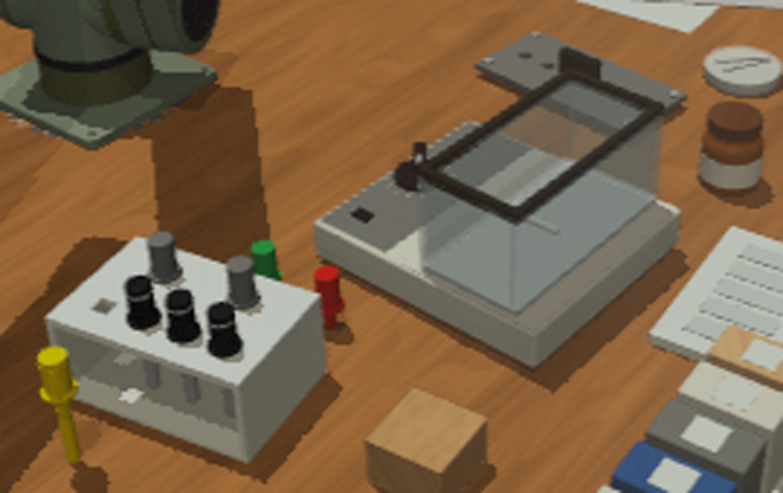

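```bash
cat >> h.py <<'E'
from scipy.optimize import least_squares
def fit(f,obj,uv,x0):
    obj=np.asarray(obj,float); uv=np.asarray(uv,float)
    def pl(p):
        c,s=np.cos(p[2]),np.sin(p[2]); o=obj.copy(); o[:,0]=p[0]+c*obj[:,0]-s*obj[:,1]; o[:,1]=p[1]+s*obj[:,0]+c*obj[:,1]; return o
    r=least_squares(lambda p:(proj(f,pl(p))-uv).ravel(),x0,x_scale=[10,10,.1]); return r.x, r.fun.reshape(-1,2)
E
python3 - <<'E'
from h import *
f=cams.grab_frame('top')
T=lambda a,o,s:(np.array(a,float)+.5)/s-.5+np.array(o)
uv=T([(93,72),(503,85),(497,288),(80,275)],(280,145),6)
# image up=+x, left=+y
hx,hy=58,118
C=[(55+hx,hy,166),(55+hx,-hy,166),(55-hx,-hy,166),(55-hx,hy,166)]
p,r=fit(f,C,uv,[450,0,0]);print('chamber',p.round(2),np.degrees(p[2]),r.round(2).tolist())
uv2=T([(77,521),(488,533)],(280,145),6)
p,r=fit(f,C+[(-140,125,50),(-140,-125,50)],np.vstack([uv,uv2]),[450,0,0]);print('stirrer',p.round(2),np.degrees(p[2]),r.round(2).tolist())
print('knob',ray(f,T([284,468],(280,145),6),75), 'pred',p[0]-105*np.cos(p[2]),p[1]-105*np.sin(p[2]))
uv=T([(152,275),(335,240),(393,520),(208,553)],(365,145),5)
p,r=fit(f,[(65,100,90),(-65,100,90),(-65,-100,90),(65,-100,90)],uv,[400,-230,1.6]);print('rack',p.round(2),np.degrees(p[2]),r.round(2).tolist())
uv=T([(75,238),(230,252),(192,570),(38,553)],(215,145),5)
p,r=fit(f,[(58,118,18),(-58,118,18),(-58,-118,18),(58,-118,18)],uv,[370,220,1.5]);print('lid',p.round(2),np.degrees(p[2]),r.round(2).tolist())
uv=T([(145,289),(140,339),(125,469),(118,521)],(215,145),5)
p,r=fit(f,[(0,86,18),(0,48,18),(0,-48,18),(0,-86,18)],uv,p);print('lid ports',p.round(2),np.degrees(p[2]),r.round(2).tolist())
E
```

```text
chamber [ 5.8799e+02  7.8600e+00 -5.0000e-02] -3.0601195425105887 [[-0.94, -0.27], [0.58, -0.09], [0.57, 0.3], [-0.21, 0.04]]
stirrer [ 5.8823e+02  7.9400e+00 -5.0000e-02] -3.014717902825667 [[-0.99, -0.32], [0.53, -0.19], [0.55, 0.2], [-0.23, -0.01], [-0.38, -0.06], [0.53, 0.36]]
knob [483.68627613  13.69824915  75.        ] pred 483.37875255749367 13.459964447926778
rack [ 473.47 -309.07   -1.38] -78.92381017200343 [[35.56, -7.51], [-37.05, 7.22], [-35.95, 7.12], [37.42, -7.32]]
lid [481.97 329.65   4.58] 262.47809196695385 [[31.33, 2.84], [-30.68, -3.46], [-31.45, -3.39], [30.69, 3.64]]
lid ports [480.31 330.87   4.59] 263.1967287306 [[0.1, -0.13], [-0.09, 0.08], [-0.1, 0.05], [0.1, -0.01]]
```

```bash
python3 - <<'E'
from h import *
f=cams.grab_frame('top')
T=lambda a,o,s:(np.array(a,float)+.5)/s-.5+np.array(o)
uv=T([(152,275),(335,240),(393,520),(208,553)],(365,145),5)
p,r=fit(f,[(65,-100,90),(-65,-100,90),(-65,100,90),(65,100,90)],uv,[470,-309,1.6]);print('rack',p.round(2),np.degrees(p[2]),r.round(2).tolist())
c,s=np.cos(p[2]),np.sin(p[2])
for x,y in [(-30,-63),(-30,-21),(-30,21),(-30,63),(30,-42),(30,42)]: print((p[0]+c*x-s*y).round(1),(p[1]+s*x+c*y).round(1))
uv=T([(75,238),(230,252),(192,570),(38,553)],(215,145),5)
p,r=fit(f,[(-58,118,18),(58,118,18),(58,-118,18),(-58,-118,18)],uv,[480,330,-1.5]);print('lid',p.round(2),np.degrees(p[2]),r.round(2).tolist())
E
```

```text
rack [ 473.04 -309.08    1.74] 99.55501917915201 [[0.19, -0.29], [-0.19, -0.06], [-0.21, 0.04], [0.2, 0.31]]
540.1 -328.2
498.7 -335.2
457.3 -342.1
415.9 -349.1
509.5 -272.5
426.6 -286.5
lid [481.64 329.56  -1.69] -96.89730761035582 [[-0.02, -0.44], [0.03, -0.08], [0.29, 0.19], [-0.3, 0.31]]
```

```bash
cat >> h.py <<'E'
from scipy.spatial.transform import Rotation as Ro
def Rt(s=None):
    s=s or env.state(); return Ro.from_euler('xyz',s['ee_rot'],degrees=True).as_matrix()
def st():
    s=env.state(); R=Rt(s); jy=np.degrees(np.arctan2(R[1,1],R[0,1]))
    print('t',round(s['time_s'],2),'pos',s['ee_pos'].round(1),'jawyaw',round(jy,2),'xax',R[:,0].round(3),'F',s['force'].round(1),'w',round(s['gripper_width'],1),'q',s['qpos'].round(0)); return s
E
python3 - <<'E'
from h import *
s=st(); R=Rt(); f=cams.grab_frame('wrist'); K,Rc,t=cam(f); c=-Rc.T@t
print((R.T@(c-s['ee_pos'])).round(1)); print((Rc@R).round(3))
E
```

```text
t 1.35 pos [ 222.2 -530.4  225. ] jawyaw -67.27 xax [ 0. -0. -1.] F [-0.6 -0.2 -1.6] w 91.6 q [-68.  18.  90.   0.  72.  -1.]
[-159.9    0.4  -70. ]
[[ 0.     1.    -0.   ]
 [-0.248  0.     0.969]
 [ 0.969 -0.     0.248]]
```

Call:
arm_command:
  deltas:
    - [1, [260, 543, 105], 1.8]
    - [1, [260, 543, 105], 1.8]
    - [1, [260, 543, 105], 1.8]
    - [1, [260, 543, 105], 1.8]
    - [1, [260, 543, 105], 1.8]
    - [1, [260, 543, 105], 1.8]
    - [1, [260, 543, 105], 1.8]
    - [1, [260, 543, 105], 1.8]
    - [1, [260, 543, 105], 1.8]
    - [1, [260, 543, 105], 1.8]
    - [1, [260, 543, 105], 1.8]
    - [1, [260, 543, 105], 1.8]
    - [1, [260, 543, 105], 1.8]
    - [1, [260, 543, 105], 1.8]
    - [1, [260, 543, 105], 1.8]
    - [1, [260, 543, 105], 1.8]
    - [1, [260, 543, 105], 1.8]
    - [1, [260, 543, 105], 1.8]

```text
time_s: 3.2
ee_pos: [481.9, 11.6, 330.0]
ee_rot: [-21.6, 90.0, -75.8]
force: [-1.2, 0.3, -0.2]
gripper_width: 91.0
```

```bash
python3 - <<'E'
from h import *
s=st(); f=cams.grab_frame('wrist'); save('w1',f['img']); print(proj(f,[[483.4,13.5,82],[483.4,13.5,56]]))
f=cams.grab_frame('top'); save('top2',f['img'])
E
```

```text
t 3.2 pos [481.9  11.6 330. ] jawyaw 35.75 xax [ 0. -0. -1.] F [-1.2  0.3 -0.2] w 91.0 q [  0.   7.  90.  -0.  83. -36.]
[[322.66698914 170.24565785]
 [322.58224952 167.18518065]]
```

View pics/w1.png

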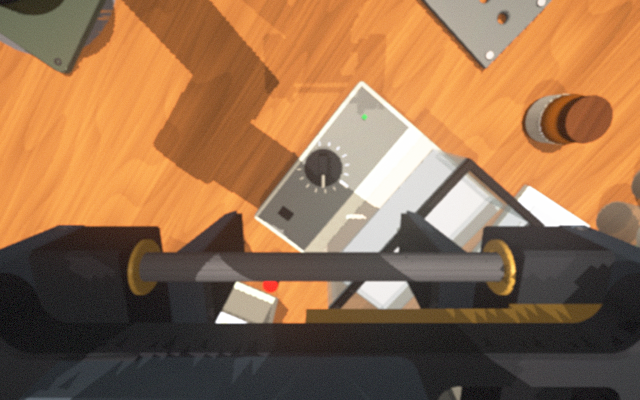

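```bash
python3 - <<'E'
from h import *
im=cv2.imread('pics/w1.png'); cv2.imwrite('pics/w1z.png',cv2.resize(im[125:215,270:390],None,fx=6,fy=6,interpolation=cv2.INTER_CUBIC))
E
```

```text
(no output)
```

View pics/w1z.png

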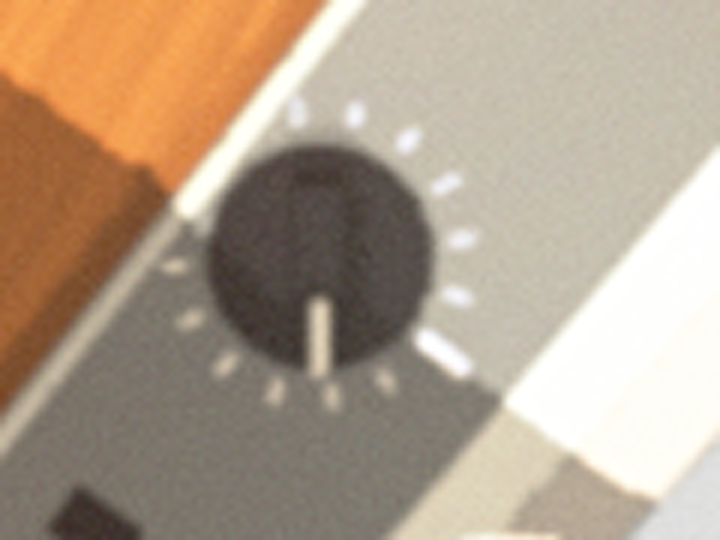

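```bash
python3 - <<'E'
from h import *
f=cams.grab_frame('wrist')
T=lambda a:(np.array(a,float)+.5)/6-.5+np.array([270,125])
c=ray(f,T([320,256]),56); print('c',c)
a=ray(f,T([318.5,300]),82);b=ray(f,T([319,375]),82); print(a,b,np.degrees(np.arctan2(*(b-a)[1::-1])))
z0=ray(f,T([422,336]),50);z1=ray(f,T([468,369]),50); print(z0,z1,[np.degrees(np.arctan2(*(q-c)[1::-1])) for q in (z0,z1)],np.degrees(np.arctan2(*(z1-z0)[1::-1])))
# panel front edge line, panel/white edge line
e0=ray(f,(314,127) if 0 else T([10,440]),50);e1=ray(f,T([350,5]),50); print(e0,e1,np.degrees(np.arctan2(*(e1-e0)[1::-1])))
g0=ray(f,T([390,535]),50);g1=ray(f,T([715,155]),50); print(np.degrees(np.arctan2(*(g1-g0)[1::-1])))
E
```

```text
c [484.03673393  14.09032562  56.        ]
[487.02601921   9.14556431  82.        ] [497.13572989  -4.63866727  82.        ] -53.742718263870664
[515.96342082  11.98020668  50.        ] [529.86291587  11.96626061  50.        ] [np.float64(-3.7813296633875697), np.float64(-2.653786881595078)] -0.05748773795685735
[449.72793851 -67.76914265  50.        ] [456.00658017  64.68835919  50.        ] 87.28614388486272
86.94373696048694
```

Call:
arm_command:
  deltas:
    - [0.5, [2, 2, -100], 0]
    - [0.5, [2, 2, -100], 0]
    - [0.5, [2, 2, -150], 0]
    - [0.5, [2, 2, -200], 0]
    - [0.5, [2, 2, -200], 0]

```text
time_s: 3.85
ee_pos: [479.1, 14.5, 124.6]
ee_rot: [-125.5, 89.2, -179.7]
force: [-0.4, -0.1, 0.6]
gripper_width: 54.4
```

```bash
python3 - <<'E'
from h import *
s=st(); f=cams.grab_frame('wrist'); save('w2',f['img']); print(proj(f,[[484,14,82],[484,14,56]])); st()
f=cams.grab_frame('scene'); save('s2',cv2.resize(f['img'][100:300,180:420],None,fx=3,fy=3))
E
```

```text
t 3.85 pos [479.1  14.5 124.6] jawyaw 35.86 xax [-0.014 -0.    -1.   ] F [-0.4 -0.1  0.6] w 54.4 q [  0.  15. 110.   0.  56. -35.]
[[326.68523568 225.74822807]
 [326.4988339  214.58578995]]
t 3.9 pos [482.3  14.6 128.1] jawyaw 35.86 xax [-0.007 -0.    -1.   ] F [1.2 0.3 0.2] w 50.5 q [  0.  15. 109.   0.  56. -35.]
```

View pics/w2.png

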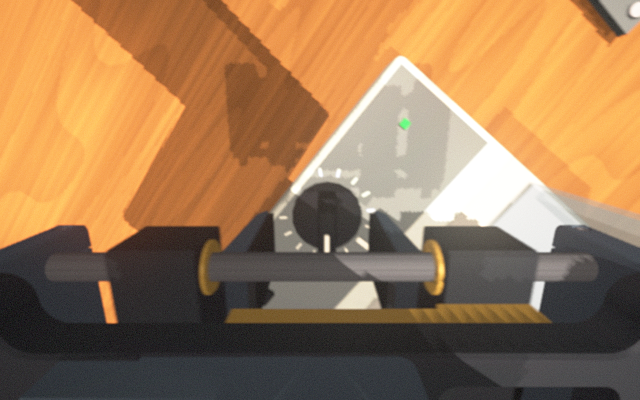

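View pics/s2.png

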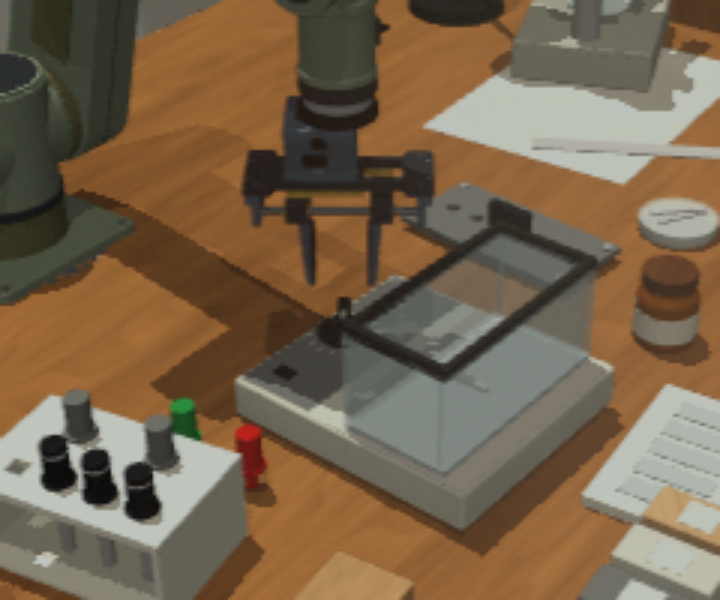

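Call:
arm_command:
  deltas:
    - [0.5, [0, -0.5, -20], 0]
    - [0.5, [0, -0.5, -40], 0]
    - [0.5, [0, -0.5, -50], 0]
    - [0.5, [0, -0.5, -60], 0]
    - [0.5, [0, -0.5, -60], 0]
    - [0.5, [0, -0.5, -60], 0]

```text
time_s: 4.55
ee_pos: [485.1, 14.2, 70.9]
ee_rot: [55.8, 89.9, 1.6]
force: [0.4, 0.1, 0.2]
gripper_width: 45.4
```

```bash
python3 - <<'E'
from h import *
s=st(); f=cams.grab_frame('wrist'); save('w3',f['img'])
f=cams.grab_frame('scene'); save('s3',cv2.resize(f['img'][140:240,240:390],None,fx=5,fy=5))
E
```

```text
t 4.55 pos [485.1  14.2  70.9] jawyaw 35.87 xax [ 0.002  0.    -1.   ] F [0.4 0.1 0.2] w 45.4 q [  0.  19. 114.   0.  47. -36.]
```

View pics/s3.png

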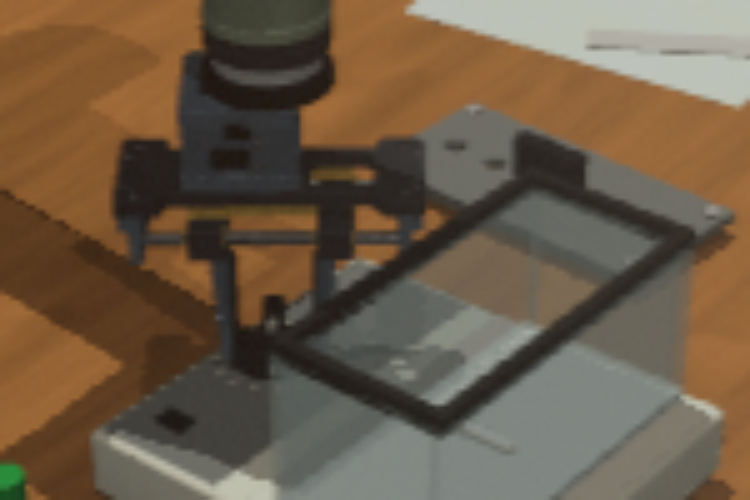

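View pics/w3.png

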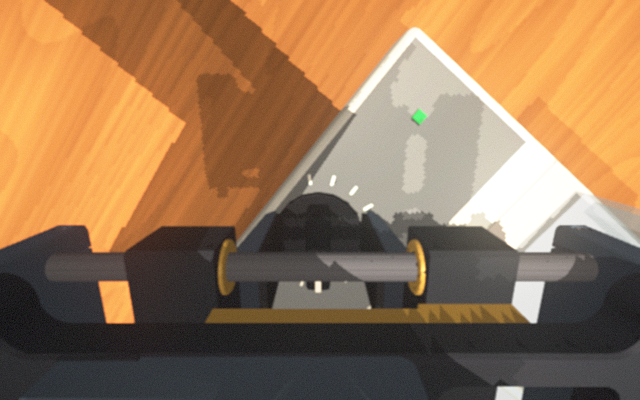

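Call:
arm_command:
  deltas:
    - [0, [0, 0, 0], 0]
    - [0, [0, 0, 0], 0]
    - [0, [0, 0, 0], 0]
    - [0, [0, 0, 0], 0]
    - [0, [0, 0, 0], 0]
    - [0, [0, 0, 0], 0]
  grip_force: 25

```text
time_s: 5.25
ee_pos: [483.3, 13.6, 70.0]
ee_rot: [-96.3, 89.9, -150.4]
force: [-2.6, -3.9, 3.5]
gripper_width: 12.6
```

Call:
arm_command:
  deltas:
    - [0, [0, 0, 0], 0.1]
    - [0, [0, 0, 0], 0.2]
    - [0, [0, 0, 0], 0.3]
    - [0, [0, 0, 0], 0.4]
    - [0, [0, 0, 0], 0.5]
    - [0, [0, 0, 0], 0.6]
    - [0, [0, 0, 0], 0.7]
    - [0, [0, 0, 0], 0.8]
    - [0, [0, 0, 0], 0.885]
    - [0, [0, 0, 0], 0.885]
    - [0, [0, 0, 0], 0.885]
    - [0, [0, 0, 0], 0.885]

```text
time_s: 6.45
ee_pos: [483.1, 13.2, 70.0]
ee_rot: [-140.9, 89.8, -144.3]
force: [-2.9, -5.0, 3.4]
gripper_width: 12.9
```

```bash
python3 - <<'E'
from h import *
st(); f=cams.grab_frame('wrist'); save('w4',cv2.resize(f['img'][170:320,220:430],None,fx=3.8,fy=3.8))
E
```

```text
t 6.45 pos [483.1  13.2  70. ] jawyaw 86.63 xax [-0.002 -0.002 -1.   ] F [-2.9 -5.   3.4] w 12.9 q [  0.  19. 114.  -0.  47. -86.]
```

View pics/w4.png

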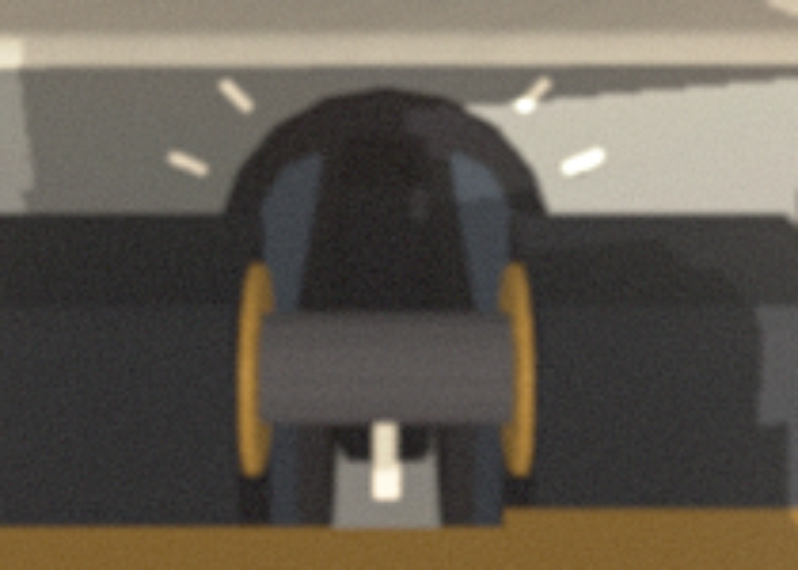

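Call:
arm_command:
  deltas:
    - [0.5, [0, 0, 0], 0]
    - [0.5, [0, 0, 0], 0]
    - [0.5, [0, 0, 0], 0]
    - [0.5, [0, 0, 0], 0]
    - [0.5, [0, 0, 30], 0]
    - [0.5, [0, 0, 80], 0]
    - [0.5, [0, 0, 130], 0]
    - [0.5, [0, 0, 180], 0]
    - [0.5, [0, 0, 230], 0]
    - [0.5, [0, 0, 230], 0]
    - [0.5, [0, 0, 230], 0]

```text
time_s: 7.6
ee_pos: [484.6, 14.3, 300.9]
ee_rot: [10.0, 89.8, 6.6]
force: [0.5, -0.3, -0.7]
gripper_width: 45.5
```

```bash
python3 - <<'E'
from h import *
st(); f=cams.grab_frame('wrist'); save('w5',f['img'])
save('w5z',cv2.resize(f['img'][110:260,220:430],None,fx=3.8,fy=3.8,interpolation=cv2.INTER_CUBIC))
f=cams.grab_frame('top'); save('top3',f['img'])
E
```

```text
t 7.6 pos [484.6  14.3 300.9] jawyaw 86.58 xax [ 0.003  0.    -1.   ] F [ 0.5 -0.3 -0.7] w 45.5 q [  0.   8.  93.   0.  79. -86.]
```

View pics/w5z.png

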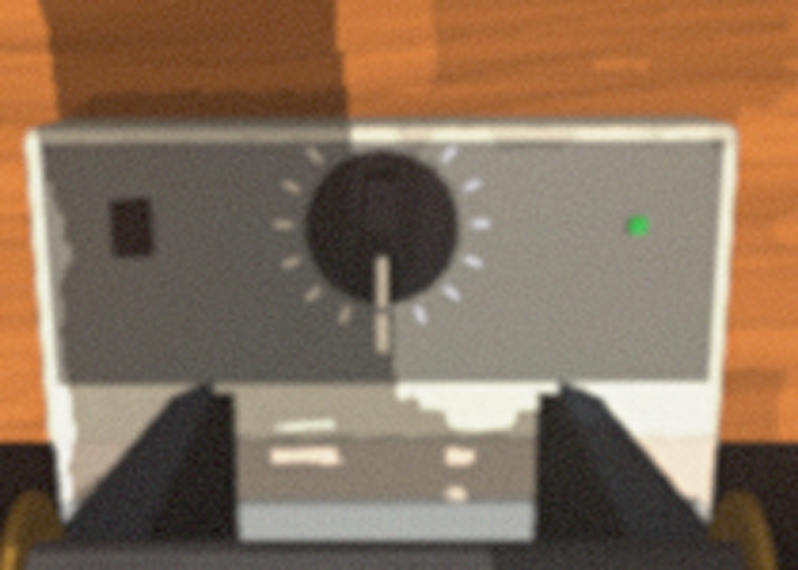

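View pics/w5.png

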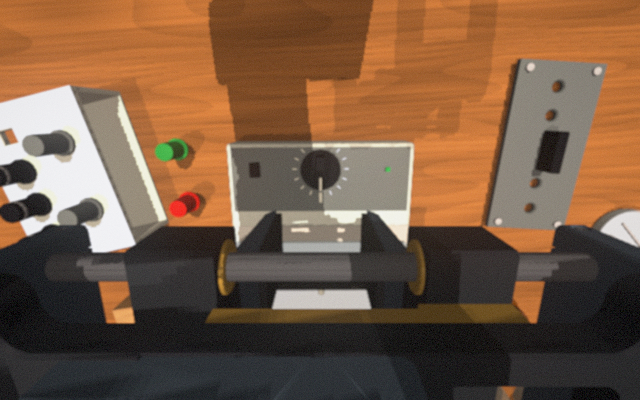

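View pics/top3.png

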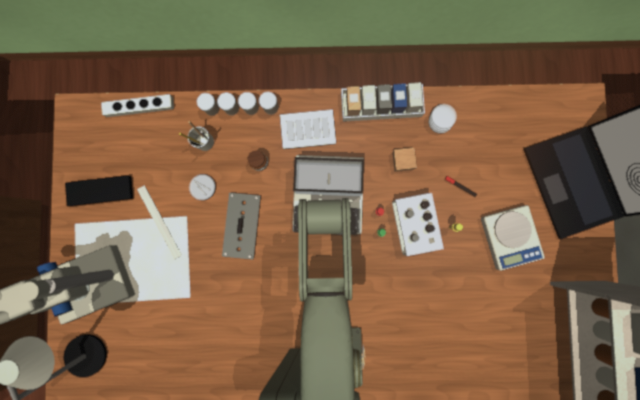

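Call:
arm_command:
  deltas:
    - [0.6, [-3, 50, -10], -0.06]
    - [0.6, [-3, 100, -20], -0.06]
    - [0.6, [-3, 150, -40], -0.06]
    - [0.6, [-3, 200, -40], -0.06]
    - [0.6, [-3, 250, -40], -0.06]
    - [0.6, [-3, 300, -40], -0.06]
    - [0.6, [-3, 315, -40], -0.06]
    - [0.6, [-3, 315, -40], -0.06]
    - [0.6, [-3, 315, -40], -0.06]
    - [0.6, [-3, 315, -40], -0.06]

```text
time_s: 8.7
ee_pos: [481.0, 327.7, 259.1]
ee_rot: [-129.4, 89.9, -136.4]
force: [-0.2, 0.3, -0.6]
gripper_width: 55.0
```

```bash
python3 - <<'E'
from h import *
st(); f=cams.grab_frame('wrist'); save('w6',f['img']); print(proj(f,[[481,330,50],[481,330,18]]))
st()
E
```

```text
t 8.7 pos [481.  327.7 259.1] jawyaw 83.07 xax [-0.002 -0.002 -1.   ] F [-0.2  0.3 -0.6] w 55.0 q [ 33.  18.  85.  -0.  77. -50.]
[[323.39596368 176.07391065]
 [323.26543366 171.60407472]]
t 8.75 pos [481.2 327.6 259.5] jawyaw 83.05 xax [-0.001 -0.001 -1.   ] F [ 0.3 -0.1 -0.2] w 54.7 q [ 33.  18.  85.  -0.  77. -50.]
```

View pics/w6.png

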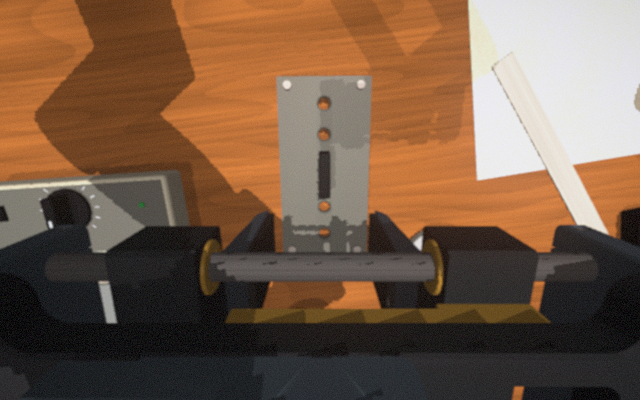

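```bash
python3 - <<'E'
from h import *
im=cv2.imread('pics/w6.png'); cv2.imwrite('pics/w6z.png',cv2.resize(im[60:260,250:400],None,fx=3,fy=3,interpolation=cv2.INTER_CUBIC))
E
```

```text
(no output)
```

View pics/w6z.png

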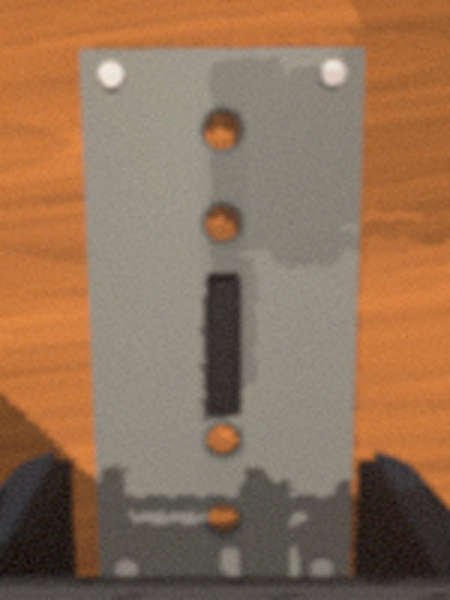

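```bash
python3 - <<'E'
from h import *
f=cams.grab_frame('wrist')
T=lambda a:(np.array(a,float)+.5)/3-.5+np.array([250,60])
p,r=fit(f,[(0,-86,18),(0,-48,18),(0,48,18),(0,86,18),(58,-118,18),(-58,-118,18)],T([(222,130),(222,221),(222.5,438),(223,517),(80,48),(366,47)]),[481,330,-1.69]);print(p,np.degrees(p[2]),r.round(2).tolist())
p,r=fit(f,[(0,-86,18),(0,-48,18),(0,48,18),(0,86,18)],T([(222,130),(222,221),(222.5,438),(223,517)]),[481,330,-1.69]);print(p,np.degrees(p[2]),r.round(2).tolist())
st()
E
```

```text
[480.77370919 330.9587903   -1.68931033] -96.7903519347645 [[0.18, -0.49], [0.19, 0.36], [0.05, 0.59], [-0.11, 0.76], [-0.19, -0.5], [-0.12, -0.43]]
[480.4142721  330.90776455  -1.68720001] -96.66943996680116 [[-0.04, -0.79], [0.04, 0.08], [0.05, 0.34], [-0.05, 0.52]]
t 8.8 pos [481.3 327.7 259.8] jawyaw 83.03 xax [-0. -0. -1.] F [-0.5  0.5  0.6] w 55.1 q [ 33.  18.  85.  -0.  77. -50.]
```

Call:
arm_command:
  deltas:
    - [0.6, [-1, 3, -50], 0.005]
    - [0.6, [-1, 3, -100], 0.005]
    - [0.6, [-1, 3, -150], 0.005]
    - [0.6, [-1, 3, -190], 0.005]
    - [0.6, [-1, 3, -210], 0.005]
    - [0.6, [-1, 3, -225], 0.005]
    - [0.6, [-1, 3, -225], 0.005]
    - [0.6, [-1, 3, -225], 0.005]
    - [0.6, [-1, 3, -225], 0.005]

```text
time_s: 9.7
ee_pos: [481.1, 332.3, 36.4]
ee_rot: [41.1, 89.9, 34.5]
force: [-0.2, -0.2, 0.2]
gripper_width: 54.2
```

```bash
python3 - <<'E'
from h import *
st(); f=cams.grab_frame('wrist'); save('w7',f['img']); st()
E
```

```text
t 9.7 pos [481.1 332.3  36.4] jawyaw 83.39 xax [ 0.002  0.001 -1.   ] F [-0.2 -0.2  0.2] w 54.2 q [ 34.  29. 102.   0.  48. -50.]
t 9.75 pos [481.1 332.4  36.4] jawyaw 83.4 xax [ 0.002  0.002 -1.   ] F [ 1.   1.  -0.7] w 55.0 q [ 34.  29. 102.   0.  48. -50.]
```

View pics/w7.png

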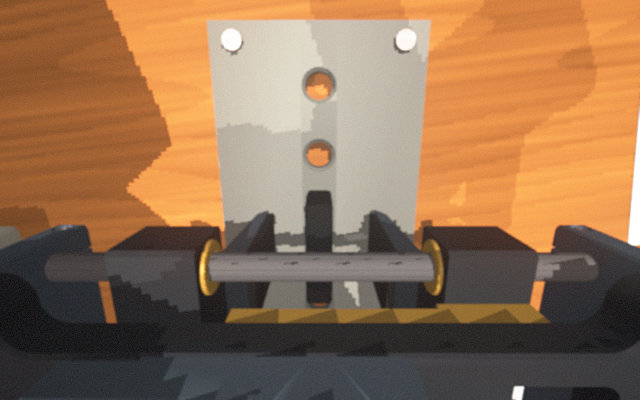

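Call:
arm_command:
  deltas:
    - [0.6, [0, -1, -2], 0]
    - [0, [0, -1, -2], 0]
    - [0, [0, -1, -2], 0]
    - [0, [0, -1, -2], 0]
    - [0, [0, -1, -2], 0]
    - [0, [0, -1, -2], 0]
    - [0, [0, -1, -2], 0]
    - [0, [0, -1, -2], 0]
  grip_force: 45

```text
time_s: 10.55
ee_pos: [480.2, 331.2, 32.9]
ee_rot: [137.6, 90.0, 131.0]
force: [0.0, -0.3, 0.2]
gripper_width: 13.7
```

```bash
python3 - <<'E'
from h import *
st(); f=cams.grab_frame('wrist'); st()
E
```

```text
t 10.55 pos [480.2 331.2  32.9] jawyaw 83.43 xax [-0.  0. -1.] F [ 0.  -0.3  0.2] w 13.7 q [ 33.  29. 103.   0.  48. -50.]
t 10.6 pos [480.2 331.2  33. ] jawyaw 83.42 xax [-0.  0. -1.] F [-0.2 -0.9  0.6] w 13.7 q [ 33.  29. 103.   0.  48. -50.]
```

```bash
python3 - <<'E'
from h import *
f=cams.grab_frame('scene'); save('s4',cv2.resize(f['img'][160:270,255:395],None,fx=5.5,fy=5.5,interpolation=cv2.INTER_CUBIC))
f=cams.grab_frame('top'); save('t4',cv2.resize(f['img'][150:240,285:370],None,fx=6,fy=6,interpolation=cv2.INTER_CUBIC))
E
```

View pics/s4.png

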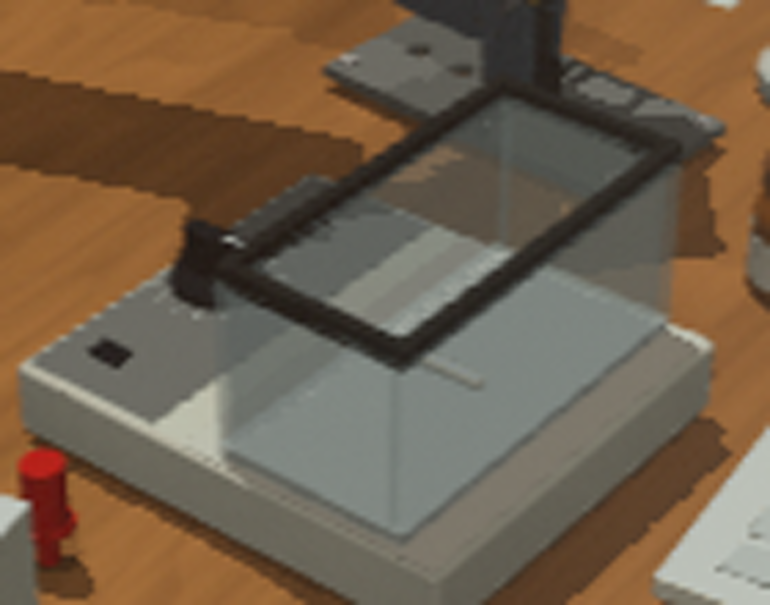

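View pics/t4.png

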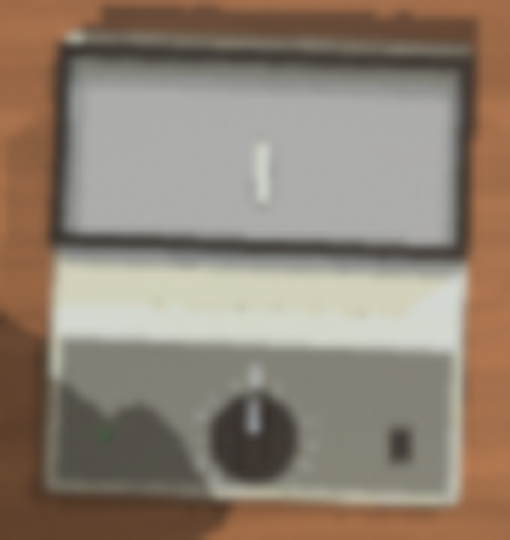

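```bash
python3 - <<'E'
from h import *
f=cams.grab_frame('scene')
T=lambda a,o,s:(np.array(a,float)+.5)/s-.5+np.array(o)
a=[(215,258),(400,350),(683,145),(507,82)]
# scene cam at (1265,-966): near corner = +x,-y ; left = -x,-y ; right=+x,+y ; far=-x,+y
C=[(-3,-118,167),(113,-118,167),(113,118,167),(-3,118,167)]
b=[(22,365),(435,578),(712,345)]; B=[(-140,-125,50),(140,-125,50),(140,125,50)]
p1,r=fit(f,C,T(a,(255,160),5.5),[588,8,-.05]);print(p1,np.degrees(p1[2]),r.round(2).tolist())
p2,r=fit(f,C+B,T(a+b,(255,160),5.5),[588,8,-.05]);print(p2,np.degrees(p2[2]),r.round(2).tolist())
g=cams.grab_frame('top')
a=[(65,42),(477,55),(467,255),(53,242),(47,492),(458,503)]
C=[(113,118,167),(113,-118,167),(-3,-118,167),(-3,118,167),(-140,125,50),(-140,-125,50)]
p3,r=fit(g,C,T(a,(285,150),6),[588,8,-.05]);print(p3,np.degrees(p3[2]),r.round(2).tolist())
for p in (p1,p2,p3): print('seat',p[0]+55*np.cos(p[2]),p[1]+55*np.sin(p[2]))
E
```

```text
[ 5.87674298e+02  8.94187855e+00 -7.35036512e-02] -4.21144899534059 [[-0.57, 0.65], [-0.02, 0.31], [0.72, 0.11], [-0.09, -1.56]]
[ 5.87660359e+02  8.34044643e+00 -6.63904596e-02] -3.8038931343620423 [[-0.48, 0.87], [0.3, 0.41], [0.52, -0.01], [-0.43, -1.57], [-1.24, -0.8], [-0.17, 0.37], [1.53, -0.32]]
[ 5.88620774e+02  7.04058092e+00 -5.49945288e-02] -3.1509543987983113 [[-1.01, -0.57], [0.22, -0.27], [0.83, 0.64], [-0.49, 0.26], [-0.22, -0.42], [0.68, 0.33]]
seat 642.5257886244644 4.902817051535445
seat 642.5391918794619 4.691652988329972
seat 643.5376238510856 4.0174062508789685
```

Call:
arm_command:
  deltas:
    - [0, [0, 0, 10], 0]
    - [0, [0, 0, 30], 0]
    - [0, [0, 0, 70], 0]
    - [0, [0, 0, 120], 0]
    - [0, [0, 0, 170], 0]
    - [0, [0, 0, 220], 0]
    - [0, [0, 0, 250], 0]
    - [0, [0, 0, 250], 0]
    - [0, [0, 0, 250], 0]

```text
time_s: 11.7
ee_pos: [479.8, 330.8, 282.9]
ee_rot: [-166.9, 90.0, -173.5]
force: [0.5, 0.7, -3.1]
gripper_width: 14.0
```

```bash
python3 - <<'E'
from h import *
st(); f=cams.grab_frame('wrist'); save('w8',f['img']); save('w8z',cv2.resize(f['img'][0:240,180:460],None,fx=2.5,fy=2.5,interpolation=cv2.INTER_CUBIC)); st()
E
```

```text
t 11.7 pos [479.8 330.8 282.9] jawyaw 83.42 xax [-0. -0. -1.] F [ 0.5  0.7 -3.1] w 14.0 q [ 33.  17.  83.   0.  80. -50.]
t 11.75 pos [479.3 330.5 281.4] jawyaw 83.43 xax [-0.003 -0.002 -1.   ] F [-0.3  0.6 -2.9] w 13.7 q [ 33.  17.  83.   0.  80. -50.]
```

View pics/w8z.png

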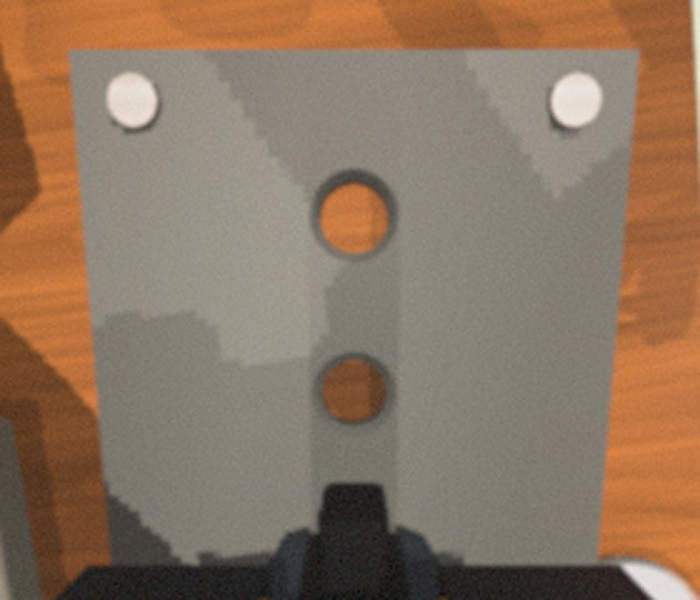

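```bash
python3 - <<'E'
from h import *
s=env.state(); f=cams.grab_frame('wrist')
T=lambda a:(np.array(a,float)+.5)/2.5-.5+np.array([180,0])
for dz in (-17,-15,-13):
    z=s['ee_pos'][2]+dz
    p,r=fit(f,[(0,-86,z),(0,-48,z),(58,-118,z),(-58,-118,z)],T([(355,213),(355,388),(70,49),(638,49)]),[480,330,-1.69]);print(dz,p.round(2),np.degrees(p[2]).round(2),r.round(2).tolist())
st()
E
```

```text
-17 [479.38 330.66  -1.68] -96.52 [[-0.24, -0.09], [-0.22, 0.35], [1.24, -0.04], [-0.8, -0.33]]
-15 [479.73 330.62  -1.68] -96.52 [[-0.25, 0.22], [-0.22, 1.39], [-0.09, -0.49], [0.52, -0.79]]
-13 [480.08 330.58  -1.68] -96.52 [[-0.25, 0.53], [-0.22, 2.45], [-1.44, -0.95], [1.87, -1.25]]
t 11.8 pos [479.2 330.5 280.7] jawyaw 83.42 xax [-0.004 -0.002 -1.   ] F [-0.3 -0.2 -2.4] w 14.0 q [ 33.  17.  83.   0.  80. -50.]
```

Call:
arm_command:
  deltas:
    - [0, [15, -30, 0], -0.13]
    - [0, [30, -60, 0], -0.26]
    - [0, [45, -90, 0], -0.39]
    - [0, [60, -120, 0], -0.52]
    - [0, [75, -150, 0], -0.65]
    - [0, [90, -180, 0], -0.78]
    - [0, [105, -210, 0], -0.91]
    - [0, [120, -240, 0], -1.04]
    - [0, [135, -270, 0], -1.17]
    - [0, [150, -300, 0], -1.3]
    - [0, [163, -326, 0], -1.43]
    - [0, [163, -326, 0], -1.51]
    - [0, [163, -326, 0], -1.51]
    - [0, [163, -326, 0], -1.51]
    - [0, [163, -326, 0], -1.51]
    - [0, [163, -326, 0], -1.51]

```text
time_s: 13.4
ee_pos: [642.9, 5.8, 282.8]
ee_rot: [-91.6, 90.0, 175.4]
force: [-0.6, -0.3, -1.5]
gripper_width: 14.0
```

```bash
python3 - <<'E'
from h import *
st(); f=cams.grab_frame('wrist'); save('w9',f['img']); st()
f=cams.grab_frame('scene'); save('s9',cv2.resize(f['img'][100:300,180:420],None,fx=3,fy=3,interpolation=cv2.INTER_CUBIC))
E
```

```text
t 13.4 pos [642.9   5.8 282.8] jawyaw -3.0 xax [-0.  0. -1.] F [-0.6 -0.3 -1.5] w 14.0 q [-1. 23. 74.  0. 83.  2.]
t 13.45 pos [643.    5.8 283. ] jawyaw -3.01 xax [-0. -0. -1.] F [-0.4 -0.5 -2.4] w 13.5 q [-1. 23. 74. -0. 83.  3.]
```

View pics/w9.png

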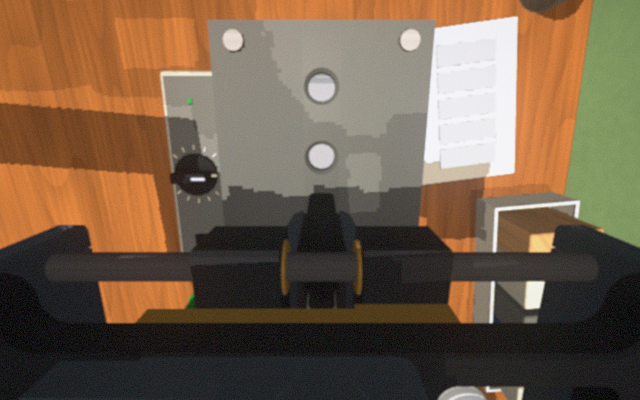

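View pics/s9.png

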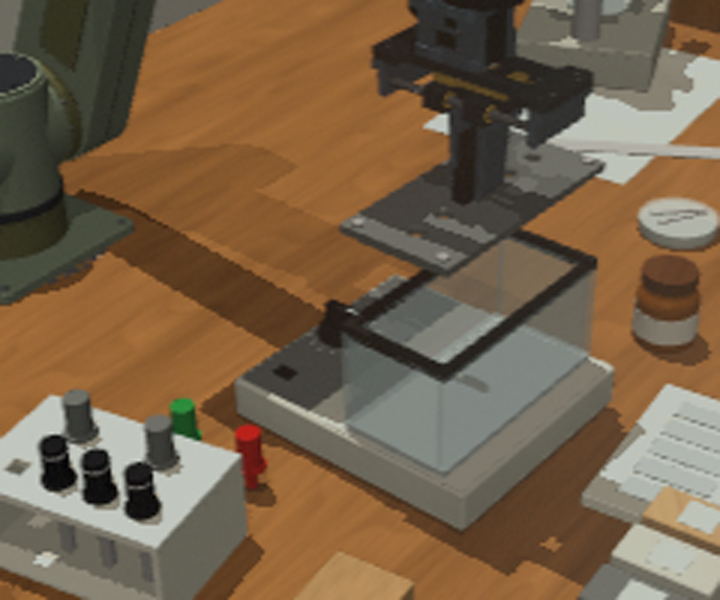

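Call:
arm_command:
  deltas:
    - [0, [0, -0.5, -30], 0]
    - [0, [0, -0.5, -60], 0]
    - [0, [0, -0.5, -77], 0]
    - [0, [0, -0.5, -77], 0]
    - [0, [0, -0.5, -77], 0]
    - [0, [0, -0.5, -77], 0]

```text
time_s: 14.1
ee_pos: [644.2, 4.8, 207.8]
ee_rot: [92.5, 89.8, -0.6]
force: [0.2, -0.3, -2.9]
gripper_width: 14.1
```

```bash
python3 - <<'E'
from h import *
st(); f=cams.grab_frame('scene'); save('s10',cv2.resize(f['img'][130:270,255:395],None,fx=5.5,fy=5.5,interpolation=cv2.INTER_CUBIC)); st()
f=cams.grab_frame('wrist'); save('w10',f['img'])
E
```

```text
t 14.1 pos [644.2   4.8 207.8] jawyaw -3.08 xax [ 0.003 -0.    -1.   ] F [ 0.2 -0.3 -2.9] w 14.1 q [-1. 25. 82.  0. 73.  2.]
t 14.15 pos [644.1   4.7 207.8] jawyaw -3.08 xax [ 0.003 -0.    -1.   ] F [-0.1  0.3 -2.2] w 13.8 q [-1. 25. 82. -0. 73.  2.]
```

View pics/s10.png

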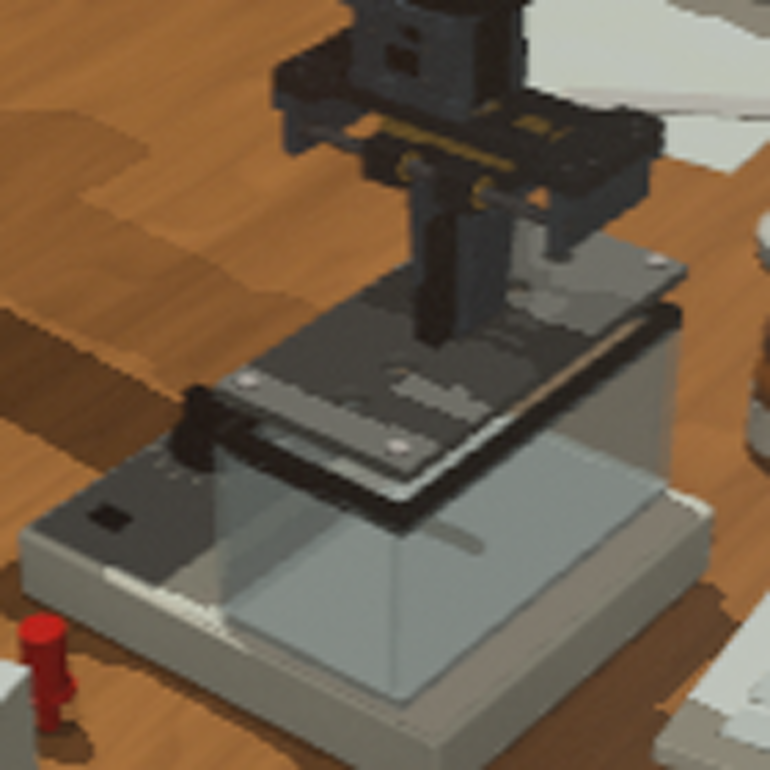

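View pics/w10.png

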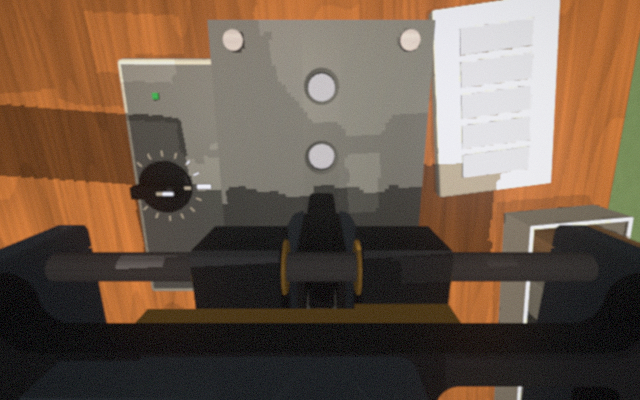

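```bash
python3 - <<'E'
from h import *
f=cams.grab_frame('scene')
T=lambda a,o,s:(np.array(a,float)+.5)/s-.5+np.array(o)
z=193
C=[(-58,-118),(58,-118),(58,118)]
p,r=fit(f,[c+(z,) for c in C],T([(214,384),(410,464),(687,268)],(255,130),5.5),[644,5,-.05]);print('lid',p,np.degrees(p[2]),r.round(2).tolist())
p,r=fit(f,[c+(167,) for c in C],T([(214,423),(401,517),(684,311)],(255,130),5.5),[644,5,-.05]);print('seal',p,np.degrees(p[2]),r.round(2).tolist())
for z,p in ((193,(644.1,4.8)),(167,(643.3,5))):
    R=cv2.Rodrigues(np.array([0,0,np.radians(-3.05)]))[0]; print((proj(f,(R@np.array([c+(z,) for c in C],float).T).T+[p[0],p[1],0])-[255,130]+.5)*5.5)
st()
E
```

```text
lid [ 6.42192425e+02  6.48069918e+00 -5.06902382e-02] -2.904336710248641 [[0.07, -0.25], [-0.29, 0.94], [0.26, -0.94]]
seal [ 6.41873574e+02  5.76025979e+00 -7.02206674e-02] -4.023347878820261 [[-0.32, 0.51], [-0.06, -0.27], [0.41, -0.34]]
[[215.59905487 385.64133245]
 [409.55436999 472.67059491]
 [690.89337538 266.11891893]]
[[215.87975872 430.33214366]
 [407.58230123 518.46926204]
 [686.21290865 309.02592159]]
t 14.25 pos [643.8   4.7 207.4] jawyaw -3.09 xax [ 0.003 -0.    -1.   ] F [ 0.7 -0.3 -3.5] w 13.6 q [-1. 25. 82. -0. 73.  2.]
```

Call:
arm_command:
  deltas:
    - [0, [-0.5, -0.2, -4], 0]
    - [0, [-0.5, -0.2, -8], 0]
    - [0, [-0.5, -0.2, -11], 0]
    - [0, [-0.5, -0.2, -13], 0]
    - [0, [-0.5, -0.2, -15], 0]
    - [0, [-0.5, -0.2, -15], 0]
    - [0, [-0.5, -0.2, -15], 0]

```text
time_s: 14.95
ee_pos: [642.8, 4.4, 191.0]
ee_rot: [78.5, 90.0, -14.6]
force: [-0.0, -0.9, -2.3]
gripper_width: 13.5
```

```bash
python3 - <<'E'
from h import *
st(); f=cams.grab_frame('scene'); save('s11',cv2.resize(f['img'][130:270,255:395],None,fx=5.5,fy=5.5,interpolation=cv2.INTER_CUBIC)); st()
E
```

```text
t 14.95 pos [642.8   4.4 191. ] jawyaw -3.1 xax [ 0. -0. -1.] F [-0.  -0.9 -2.3] w 13.5 q [-1. 26. 83. -0. 71.  2.]
t 15.0 pos [642.8   4.5 191.1] jawyaw -3.09 xax [ 0. -0. -1.] F [ 0.2  0.5 -2.7] w 13.6 q [-1. 26. 83. -0. 71.  2.]
```

View pics/s11.png

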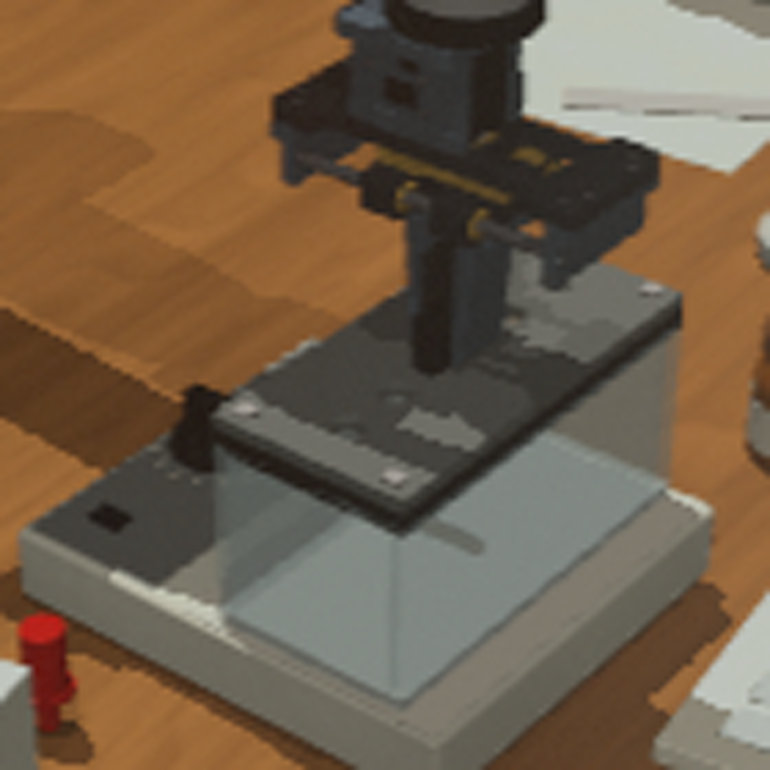

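Call:
arm_command:
  deltas:
    - [0, [0, 0, -1], 0]
    - [0, [0, 0, -2], 0]
    - [0, [0, 0, -3], 0]
    - [0, [0, 0, -4], 0]
    - [0, [0, 0, -5], 0]
    - [0, [0, 0, -5], 0]

```text
time_s: 15.6
ee_pos: [642.9, 4.5, 188.3]
ee_rot: [92.0, 89.9, -1.1]
force: [-0.8, -0.5, 8.1]
gripper_width: 13.7
```

Call:
arm_command:
  deltas:
    - [0, [0, 0, -1], 0]
    - [0, [0, 0, -2], 0]
    - [0, [0, 0, -3], 0]
    - [0, [0, 0, -4], 0]
    - [0, [0, 0, -5], 0]
    - [0, [0, 0, -5], 0]

```text
time_s: 16.2
ee_pos: [642.9, 4.5, 184.9]
ee_rot: [92.0, 89.8, -1.1]
force: [-2.8, -0.4, 13.5]
gripper_width: 13.9
```

Call:
arm_command:
  deltas:
    - [0, [0, 0, -1], 0]
    - [0, [0, 0, -2], 0]
    - [0, [0, 0, -3], 0]
    - [0, [0, 0, -4], 0]
    - [0, [0, 0, -5], 0]
    - [0, [0, 0, -5], 0]

```text
time_s: 16.8
ee_pos: [643.0, 4.5, 184.8]
ee_rot: [92.4, 89.6, -0.7]
force: [-9.8, -0.3, 33.1]
gripper_width: 14.1
```

Call:
arm_command:
  deltas:
    - [0, [0, 0, 4], 0]
    - [0, [0, 0, 7], 0]
    - [0, [0, 0, 8], 0]
    - [0.5, [0, 0, 8], 0]
    - [0.5, [0, 0, 8], 0]
    - [0.5, [0, 0, 8], 0]
    - [0.5, [0, 0, 9], 0]
    - [0.5, [0, 0, 9], 0]

```text
time_s: 17.6
ee_pos: [642.8, 4.5, 184.8]
ee_rot: [-96.2, 90.0, 170.7]
force: [-0.8, -0.2, -0.2]
gripper_width: 45.3
```

```bash
python3 - <<'E'
from h import *
st(); f=cams.grab_frame('scene'); save('s12',cv2.resize(f['img'][130:270,255:395],None,fx=5.5,fy=5.5,interpolation=cv2.INTER_CUBIC)); st()
E
```

```text
t 17.6 pos [642.8   4.5 184.8] jawyaw -3.09 xax [-0.  0. -1.] F [-0.8 -0.2 -0.2] w 45.3 q [-1. 26. 84.  0. 70.  2.]
t 17.65 pos [642.8   4.4 184.8] jawyaw -3.1 xax [-0. -0. -1.] F [ 0.2 -0.2  0.7] w 45.5 q [-1. 26. 84. -0. 70.  2.]
```

View pics/s12.png

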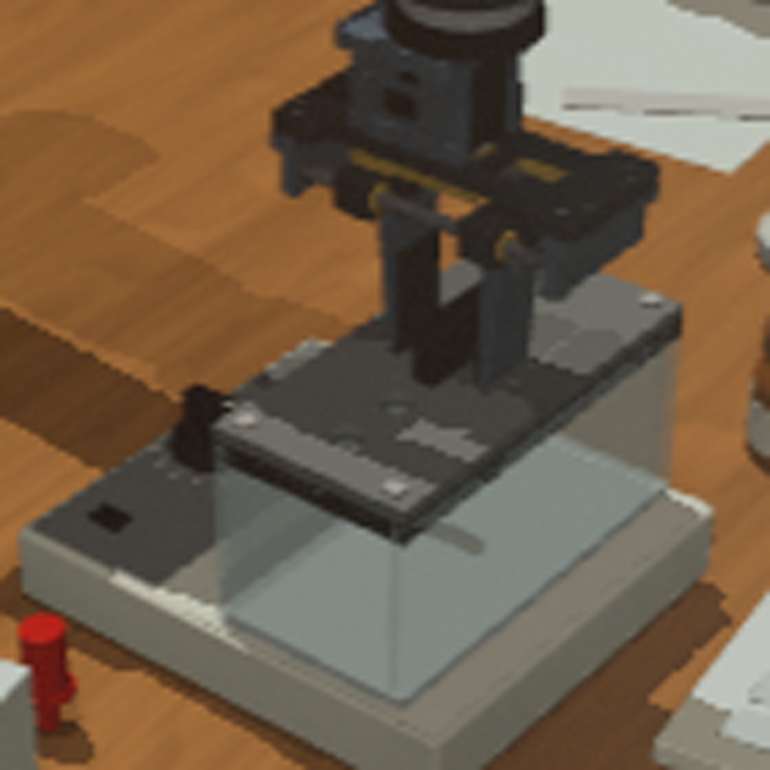

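Call:
arm_command:
  deltas:
    - [0.5, [0, 0, 10], 0]
    - [0.5, [0, 0, 30], 0]
    - [0.5, [0, 0, 70], 0]
    - [0.5, [0, 0, 110], 0]
    - [0.5, [0, 0, 140], 0]
    - [0.5, [0, 0, 140], 0]
    - [0.5, [0, 0, 140], 0]
    - [0.5, [0, 0, 140], 0]

```text
time_s: 18.45
ee_pos: [642.1, 4.5, 323.8]
ee_rot: [-86.6, 89.9, -179.7]
force: [-0.2, 0.5, -0.7]
gripper_width: 45.8
```

```bash
python3 - <<'E'
from h import *
st(); f=cams.grab_frame('wrist'); save('w13',f['img']); st()
R=cv2.Rodrigues(np.array([0,0,np.radians(-3.1)]))[0]
print(proj(f,(R@np.array([(0,-86,170),(0,-48,170),(0,48,170),(0,86,170),(58,118,170),(-58,118,170)],float).T).T+[642.8,4.5,0]))
save('w13z',cv2.resize(f['img'][60:260,230:420],None,fx=3,fy=3,interpolation=cv2.INTER_CUBIC))
E
```

```text
t 18.45 pos [642.1   4.5 323.8] jawyaw -3.09 xax [-0.002 -0.    -1.   ] F [-0.2  0.5 -0.7] w 45.8 q [-1. 23. 69. -0. 88.  2.]
t 18.5 pos [642.1   4.5 323.4] jawyaw -3.09 xax [-0.003  0.    -1.   ] F [ 0.4 -0.2 -0.4] w 45.5 q [-1. 23. 69. -0. 88.  2.]
[[321.55405095 262.16431472]
 [321.58141773 229.76980106]
 [321.65798094 139.14064809]
 [321.6916447   99.29228587]
 [383.32967819  63.74416849]
 [260.17172372  63.73779279]]
```

View pics/w13z.png

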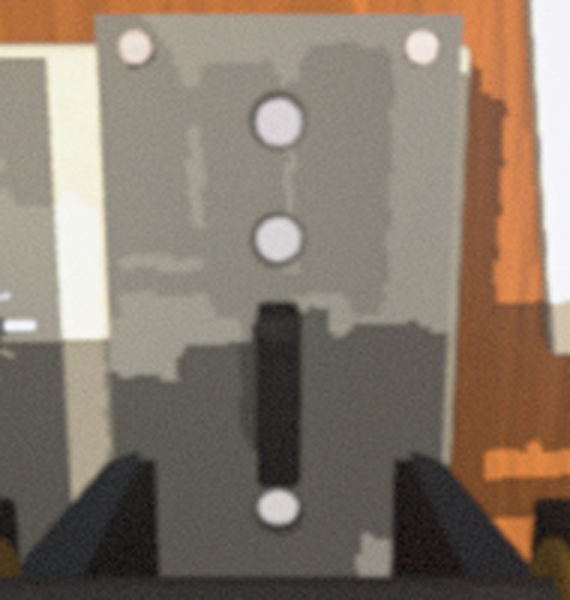

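Call:
arm_command:
  deltas:
    - [0.5, [-15, -34, 5], -0.13]
    - [0.5, [-30, -68, 5], -0.26]
    - [0.5, [-45, -102, 5], -0.39]
    - [0.5, [-60, -136, 5], -0.52]
    - [0.5, [-75, -170, 5], -0.65]
    - [0.5, [-90, -204, 5], -0.78]
    - [0.5, [-105, -238, 5], -0.91]
    - [0.5, [-120, -272, 5], -1.04]
    - [0.5, [-135, -306, 5], -1.17]
    - [0.5, [-143, -334, 5], -1.3]
    - [0.5, [-143, -334, 5], -1.35]
    - [0.5, [-143, -334, 5], -1.35]
    - [0.5, [-143, -334, 5], -1.35]
    - [0.5, [-143, -334, 5], -1.35]

```text
time_s: 19.9
ee_pos: [499.8, -328.9, 329.5]
ee_rot: [-43.6, 89.9, 146.0]
force: [-0.2, 0.1, 0.8]
gripper_width: 45.7
```

```bash
python3 - <<'E'
from h import *
st(); f=cams.grab_frame('wrist'); save('w14',f['img']); st()
f=cams.grab_frame('top'); save('t14',f['img'])
E
```

```text
t 19.9 pos [ 499.8 -328.9  329.5] jawyaw -80.34 xax [-0.001  0.001 -1.   ] F [-0.2  0.1  0.8] w 45.7 q [-34.  18.  75.  -0.  87.  46.]
t 19.95 pos [ 499.9 -328.8  329.7] jawyaw -80.35 xax [-0.  0. -1.] F [ 0.7  0.1 -0.1] w 45.4 q [-34.  18.  75.  -0.  87.  46.]
```

View pics/w14.png

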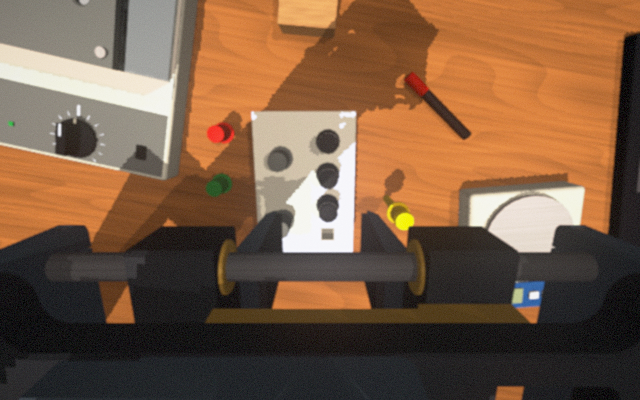

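```bash
python3 - <<'E'
from h import *
im=cv2.imread('pics/w14.png'); a=cv2.resize(im[95:175,40:120],None,fx=7,fy=7,interpolation=cv2.INTER_CUBIC)
cv2.imwrite('pics/w14k.png',a)
cv2.imwrite('pics/w14z.png',cv2.resize(im[100:260,240:420],None,fx=3.7,fy=3.7,interpolation=cv2.INTER_CUBIC))
im=cv2.imread('pics/t14.png'); cv2.imwrite('pics/t14k.png',cv2.resize(im[150:260,190:450],None,fx=3,fy=3,interpolation=cv2.INTER_CUBIC))
E
```

```text
(no output)
```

View pics/w14k.png

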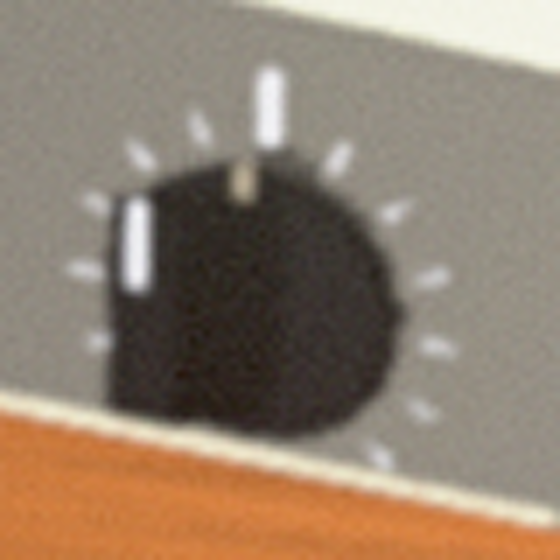

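View pics/w14z.png

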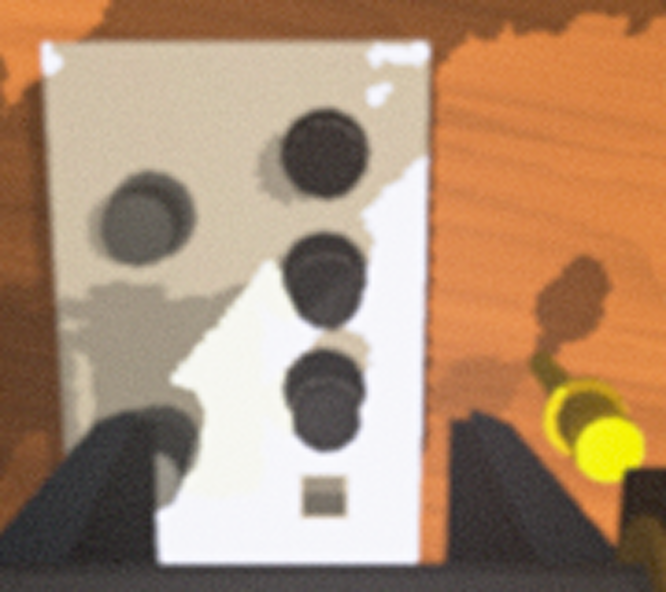

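View pics/t14k.png

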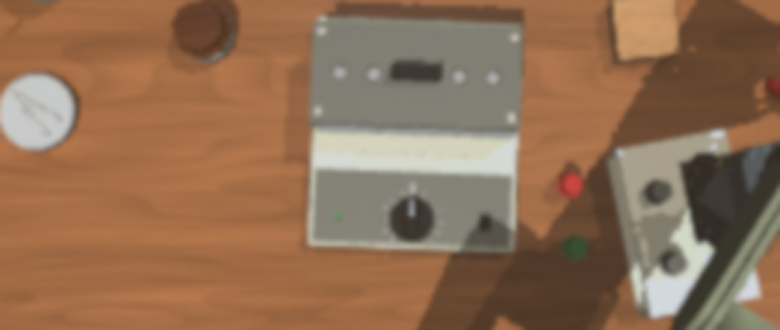

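```bash
python3 - <<'E'
from h import *
f=cams.grab_frame('wrist')
p=(473.0,-309.1,np.radians(99.55)); c,s=np.cos(p[2]),np.sin(p[2])
def W(x,y,z): return [p[0]+c*x-s*y,p[1]+s*x+c*y,z]
sh=lambda P:((proj(f,P)+.5-[240,100])*3.7).round(1).tolist()
for n,(x,y) in dict(A=(-30,-63),B=(-30,-21),C=(-30,21),E=(-30,63),pA=(30,-42)).items():
    h=126 if 0 else 130
    print(n,np.round(W(x,y,0)[:2],1),'top',sh(W(x,y,h)),'collar',sh(W(x,y,94)),'slot',sh(W(x,y,90)))
print('corners',sh([W(65,-100,90),W(-65,-100,90)]))
E
```

```text
A [ 540.1 -328.2] top [[321.0, 165.7]] collar [[319.3, 156.6]] slot [[319.2, 155.7]]
B [ 498.7 -335.2] top [[320.2, 298.4]] collar [[318.6, 278.1]] slot [[318.5, 276.1]]
C [ 457.3 -342.2] top [[319.4, 423.8]] collar [[318.0, 393.4]] slot [[317.8, 390.3]]
E [ 415.9 -349.1] top [[318.7, 542.5]] collar [[317.4, 503.0]] slot [[317.2, 499.0]]
pA [ 509.4 -272.5] top [[130.2, 232.6]] collar [[145.3, 217.8]] slot [[146.9, 216.3]]
corners [[37.4, 43.8], [423.8, 44.6]]
```

Call:
arm_command:
  deltas:
    - [0.5, [20, -2, -30], 0]
    - [0.5, [41, -2, -70], 0]
    - [0.5, [41, -2, -110], 0]
    - [0.5, [41, -2, -150], 0]
    - [0.5, [41, -2, -170], 0]
    - [0.5, [41, -2, -170], 0]
    - [0.5, [41, -2, -170], 0]
    - [0.5, [41, -2, -170], 0]

```text
time_s: 20.85
ee_pos: [541.9, -332.1, 162.1]
ee_rot: [136.8, 89.8, -33.7]
force: [0.7, 0.7, 0.2]
gripper_width: 45.9
```

```bash
python3 - <<'E'
from h import *
st(); f=cams.grab_frame('wrist'); save('w15',cv2.resize(f['img'][60:300,180:460],None,fx=2.5,fy=2.5,interpolation=cv2.INTER_CUBIC)); s=st()
sh=lambda P:((proj(f,P)+.5-[180,60])*2.5).round(1).tolist()
print(sh([541,-330,130]),sh([541,-330,94]),'tcp',sh(s['ee_pos']-[0,0,s['ee_pos'][2]-130]))
E
```

```text
t 20.85 pos [ 541.9 -332.1  162.1] jawyaw -80.43 xax [ 0.003 -0.002 -1.   ] F [0.7 0.7 0.2] w 45.9 q [-33.  26.  87.  -0.  67.  48.]
t 20.9 pos [ 541.8 -332.1  162.2] jawyaw -80.43 xax [ 0.003 -0.002 -1.   ] F [ 0.3 -0.3  0.4] w 45.7 q [-33.  26.  87.  -0.  67.  48.]
[[344.3, 421.4]] [[345.4, 381.1]] tcp [[352.7, 419.8]]
```

View pics/w15.png

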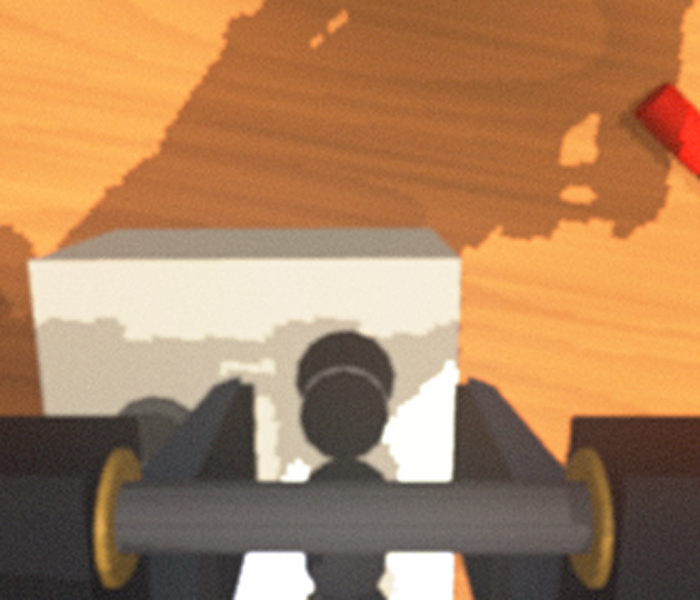

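Call:
arm_command:
  deltas:
    - [0.5, [0, 2, -20], 0]
    - [0.5, [0, 2, -40], 0]
    - [0.5, [0, 2, -52], 0]
    - [0.5, [0, 2, -52], 0]
    - [0.5, [0, 2, -52], 0]
    - [0.5, [0, 2, -52], 0]
    - [0, [0, 2, -52], 0]
    - [0, [0, 2, -52], 0]
    - [0, [0, 2, -52], 0]
    - [0, [0, 2, -52], 0]
    - [0, [0, 2, -52], 0]
    - [0, [0, 2, -52], 0]
  grip_force: 25

```text
time_s: 22.1
ee_pos: [540.9, -329.7, 108.3]
ee_rot: [128.6, 90.0, -41.9]
force: [-0.3, -0.9, 2.5]
gripper_width: 23.5
```

```bash
python3 - <<'E'
from h import *
st(); f=cams.grab_frame('wrist'); save('w16',cv2.resize(f['img'][60:300,180:460],None,fx=2.5,fy=2.5,interpolation=cv2.INTER_CUBIC)); s=st()
E
```

```text
t 22.1 pos [ 540.9 -329.7  108.3] jawyaw -80.44 xax [ 0. -0. -1.] F [-0.3 -0.9  2.5] w 23.5 q [-32.  29.  91.  -0.  60.  48.]
t 22.15 pos [ 540.9 -329.7  108.3] jawyaw -80.44 xax [ 0. -0. -1.] F [-0.4 -0.5  2.7] w 23.5 q [-32.  29.  91.  -0.  60.  48.]
```

View pics/w16.png

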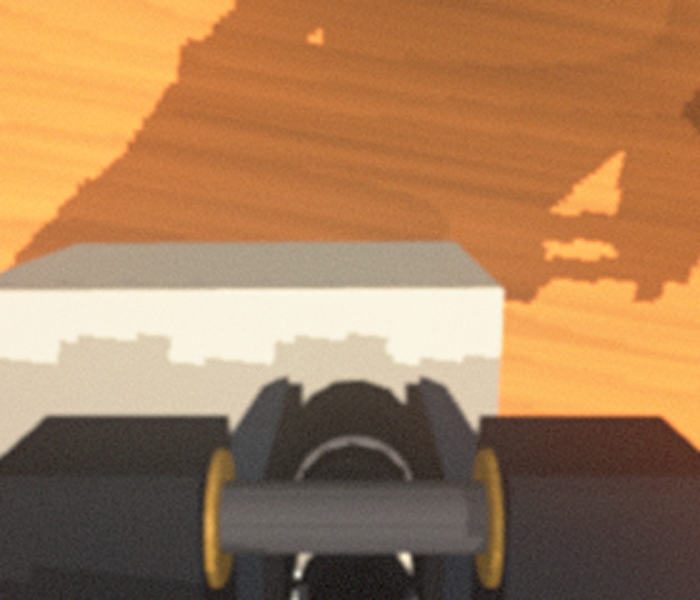

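```bash
cat >> h.py <<'E'
def inhand(f,s,row,zc,r=15.5):
    """offset of held round part's centre from TCP along camera-side dir, from far collar edge row (image px) at height zc"""
    R=Rt(s); d=-R[:,2]; d=d/np.linalg.norm(d)
    g=np.linspace(-8,8,321); P=[[*(s['ee_pos'][:2]+(o+r)*d[:2]),zc] for o in g]
    v=proj(f,P)[:,1]; return g[np.argmin(abs(v-row))],d
E
python3 - <<'E'
from h import *
s=env.state(); f=cams.grab_frame('wrist')
print(inhand(f,s,(380+.5)/2.5-.5+60,94),inhand(f,s,(382+.5)/2.5-.5+60,94))
E
```

```text
(np.float64(0.6500000000000004), array([9.86114754e-01, 1.66064951e-01, 3.53425751e-04])) (np.float64(0.15000000000000036), array([9.86114754e-01, 1.66064951e-01, 3.53425751e-04]))
```

Call:
arm_command:
  deltas:
    - [0, [0, 0, 10], 0]
    - [0, [0, 0, 40], 0]
    - [0, [0, 0, 80], 0]
    - [0, [0, 0, 130], 0]
    - [0, [0, 0, 180], 0]
    - [0, [0, 0, 222], 0]
    - [0, [10, 40, 222], 0.13]
    - [0, [20, 80, 222], 0.26]
    - [0, [30, 120, 222], 0.39]
    - [0, [40, 160, 222], 0.52]
    - [0, [50, 200, 222], 0.65]
    - [0, [60, 240, 222], 0.78]
    - [0, [70, 280, 222], 0.91]
    - [0, [80, 320, 222], 1.04]
    - [0, [90, 360, 222], 1.17]
    - [0, [107, 400, 222], 1.3]
    - [0, [107, 419, 222], 1.35]
    - [0, [107, 419, 222], 1.35]
    - [0, [107, 419, 222], 1.35]
    - [0, [107, 419, 222], 1.35]

```text
time_s: 24.2
ee_pos: [647.4, 88.1, 330.3]
ee_rot: [6.9, 90.0, -86.3]
force: [0.9, -0.4, -1.0]
gripper_width: 23.3
```

```bash
python3 - <<'E'
from h import *
st(); f=cams.grab_frame('wrist'); save('w17',f['img']); s=st()
f=cams.grab_frame('scene'); save('s17',cv2.resize(f['img'][70:270,235:435],None,fx=3.9,fy=3,interpolation=cv2.INTER_CUBIC)); s=st()
E
```

```text
t 24.2 pos [647.4  88.1 330.3] jawyaw -3.21 xax [ 0.    -0.001 -1.   ] F [ 0.9 -0.4 -1. ] w 23.3 q [ 7. 24. 67. -0. 90. 10.]
t 24.25 pos [647.5  88.  330.3] jawyaw -3.22 xax [ 0. -0. -1.] F [-0.7 -0.5 -1.2] w 23.5 q [ 7. 24. 67. -0. 90. 10.]
t 24.3 pos [647.5  88.  330.3] jawyaw -3.22 xax [ 0. -0. -1.] F [-0.5 -0.3 -0.6] w 23.4 q [ 7. 24. 67. -0. 90. 10.]
```

View pics/w17.png

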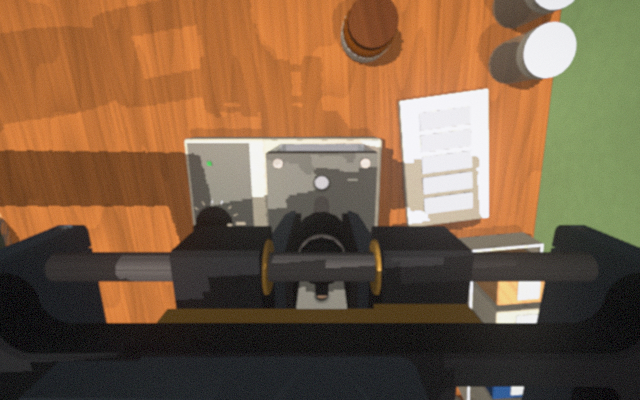

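View pics/s17.png

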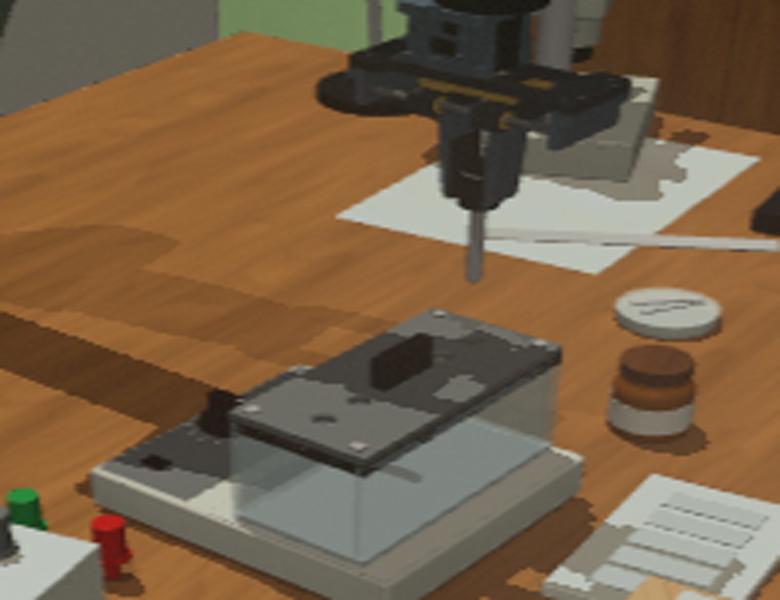

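```bash
python3 - <<'E'
from h import *
s=env.state(); f=cams.grab_frame('wrist'); im=f['img']
save('w17z',cv2.resize(im[130:260,250:400],None,fx=4,fy=4,interpolation=cv2.INTER_CUBIC))
g=cams.grab_frame('scene'); save('s17z',cv2.resize(g['img'][120:200,310:400],None,fx=6,fy=6,interpolation=cv2.INTER_CUBIC))
x,y,z=s['ee_pos']
P=proj(g,[[x,y+.5,z-18],[x,y+.5,z-98],[x-6,y+.5,z-98],[x+6,y+.5,z-98]]); print(((P+.5-[310,120])*6).round(1).tolist())
print(((proj(f,[[647.8,90.1,170]])+.5-[250,130])*4).tolist())
E
```

```text
[[289.4, 109.2], [281.6, 265.9], [270.6, 262.2], [292.7, 269.5]]
[[285.008867095027, 213.44909522104388]]
```

View pics/w17z.png

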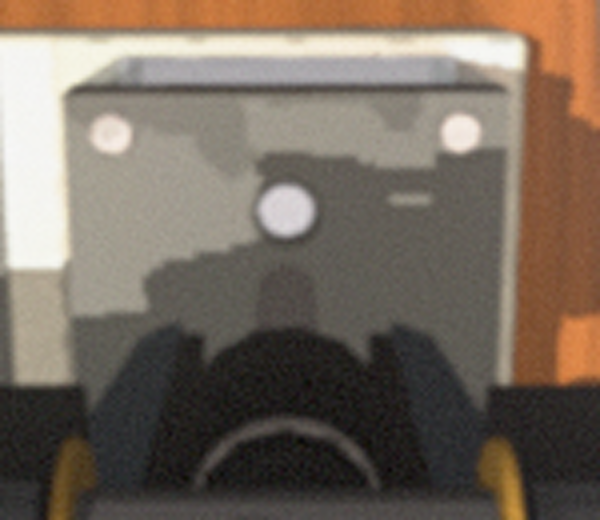

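View pics/s17z.png

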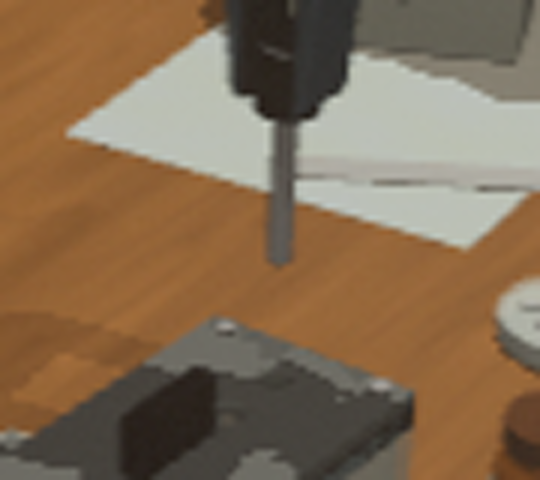

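Call:
arm_command:
  deltas:
    - [0, [0, 2, -30], 0]
    - [0, [0, 2, -56], 0]
    - [0, [0, 2, -56], 0]
    - [0, [0, 2, -56], 0]
    - [0, [0, 2, -56], 0]
    - [0, [0, 2, -56], 0]

```text
time_s: 25.0
ee_pos: [648.5, 91.4, 275.9]
ee_rot: [100.3, 89.8, 7.2]
force: [-0.1, 0.3, -0.2]
gripper_width: 23.3
```

```bash
python3 - <<'E'
from h import *
s=st(); f=cams.grab_frame('wrist'); im=f['img']
save('w18z',cv2.resize(im[130:260,250:400],None,fx=4,fy=4,interpolation=cv2.INTER_CUBIC))
g=cams.grab_frame('scene'); save('s18z',cv2.resize(g['img'][140:220,310:400],None,fx=6,fy=6,interpolation=cv2.INTER_CUBIC))
x,y,z=s['ee_pos']
P=proj(g,[[x,y+.5,z-18],[x,y+.5,z-98],[x-6,y+.5,z-98],[x+6,y+.5,z-98],[647.9,90.4,170]]); print(((P+.5-[310,140])*6).round(1).tolist())
print(((proj(f,[[647.9,90.4,170],[x,y+.5,z-98]])+.5-[250,130])*4).tolist())
E
```

```text
t 25.0 pos [648.5  91.4 275.9] jawyaw -3.11 xax [ 0.003  0.    -1.   ] F [-0.1  0.3 -0.2] w 23.3 q [ 7. 24. 73.  0. 82. 10.]
[[289.8, 94.7], [282.1, 244.6], [271.3, 240.8], [292.9, 248.4], [278.7, 259.8]]
[[280.2229900015393, 278.4926634997777], [282.4323151958956, 280.85992747562784]]
```

View pics/w18z.png

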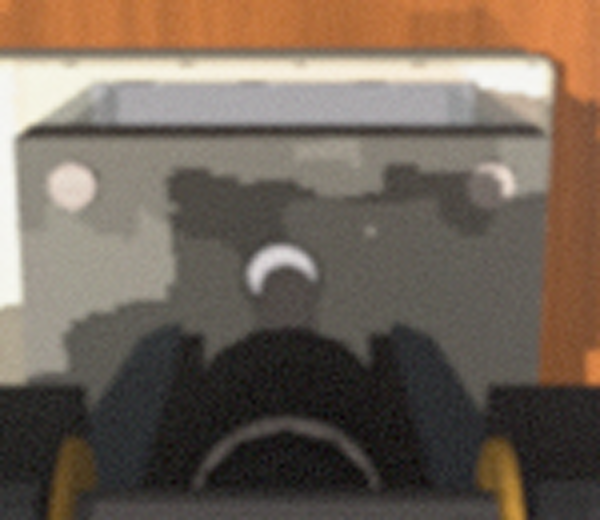

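View pics/s18z.png

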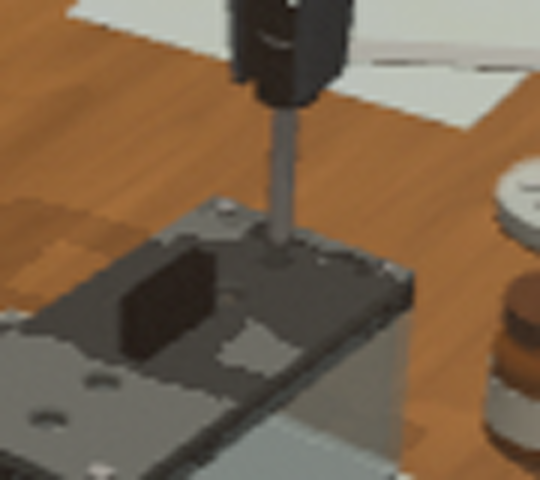

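```bash
cat >> h.py <<'E'
def loc(f,uv,z,name=''):
    p=ray(f,uv,z); print(name,p.round(2)); return p
E
python3 - <<'E'
from h import *
s=st(); f=cams.grab_frame('wrist')
U=lambda a:(np.array(a,float)+.5)/4-.5+np.array([250,130])
z=s['ee_pos'][2]
loc(f,U((282,278)),170,'port'); loc(f,U((286.5,295)),z-92,'tipsphere'); loc(f,U((286.5,267)),z-92,'far tip edge (-6)')
E
```

```text
t 25.1 pos [648.2  91.5 275.2] jawyaw -3.1 xax [ 0.002  0.    -1.   ] F [-0.5  0.1 -0.6] w 23.5 q [ 7. 24. 73. -0. 82. 10.]
port [648.    90.57 170.  ]
tipsphere [648.95  90.31 183.25]
far tip edge (-6) [649.27  96.4  183.25]
```

Call:
arm_command:
  deltas:
    - [0, [-0.9, 0.2, 0], 0]
    - [0, [-0.9, 0.2, -5], 0]
    - [0, [-0.9, 0.2, -10], 0]
    - [0, [-0.9, 0.2, -15], 0]
    - [0, [-0.9, 0.2, -20], 0]
    - [0, [-0.9, 0.2, -25], 0]
    - [0, [-0.9, 0.2, -25], 0]

```text
time_s: 25.85
ee_pos: [646.6, 91.5, 247.9]
ee_rot: [-70.1, 89.9, -163.2]
force: [0.8, -0.7, -0.3]
gripper_width: 23.6
```

```bash
python3 - <<'E'
from h import *
s=st(); f=cams.grab_frame('wrist'); im=f['img']
save('w19z',cv2.resize(im[130:260,250:400],None,fx=4,fy=4,interpolation=cv2.INTER_CUBIC))
g=cams.grab_frame('scene'); save('s19z',cv2.resize(g['img'][140:220,310:400],None,fx=6,fy=6,interpolation=cv2.INTER_CUBIC));st()
E
```

```text
t 25.85 pos [646.6  91.5 247.9] jawyaw -3.09 xax [-0.001 -0.    -1.   ] F [ 0.8 -0.7 -0.3] w 23.6 q [ 7. 25. 76. -0. 79. 10.]
t 25.95 pos [646.8  91.6 248.8] jawyaw -3.1 xax [-0. -0. -1.] F [-0.5 -0.3 -1.5] w 23.6 q [ 7. 25. 76. -0. 79. 10.]
```

View pics/w19z.png

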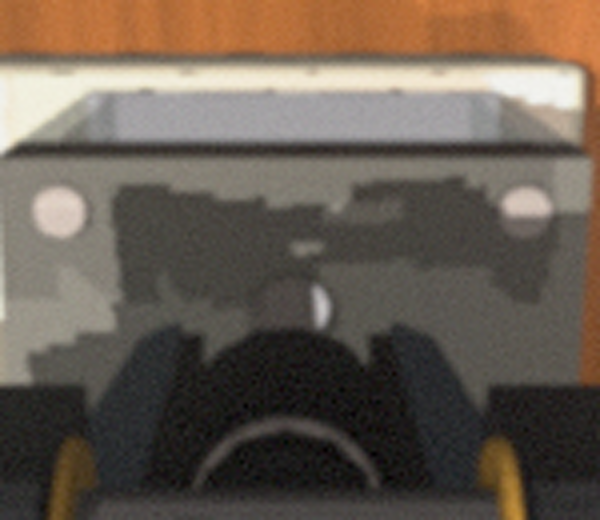

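View pics/s19z.png

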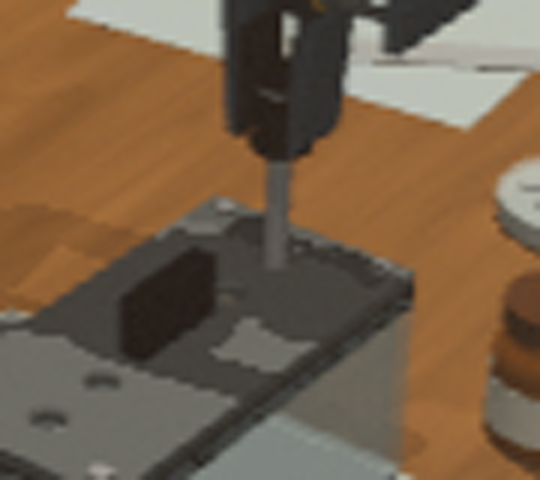

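Call:
arm_command:
  deltas:
    - [0, [0.8, 0, 0], 0]
    - [0, [0.8, 0, -15], 0]
    - [0, [0.8, 0, -30], 0]
    - [0, [0.8, 0, -40], 0]
    - [0, [0.8, 0, -48], 0]
    - [0, [0.8, 0, -54], 0]
    - [0, [0.8, 0, -58], 0]
    - [0, [0.8, 0, -60], 0]
    - [0, [0.8, 0, -61], 0]
    - [0, [0.8, 0, -61], 0]

```text
time_s: 26.95
ee_pos: [647.8, 91.7, 188.4]
ee_rot: [99.6, 89.9, 6.5]
force: [0.4, -0.1, -0.5]
gripper_width: 23.3
```

```bash
python3 - <<'E'
from h import *
s=st(); f=cams.grab_frame('scene'); save('s20z',cv2.resize(f['img'][140:220,310:400],None,fx=6,fy=6,interpolation=cv2.INTER_CUBIC));st()
E
```

```text
t 26.95 pos [647.8  91.7 188.4] jawyaw -3.1 xax [ 0.001  0.    -1.   ] F [ 0.4 -0.1 -0.5] w 23.3 q [ 7. 27. 82. -0. 72. 10.]
t 27.0 pos [647.9  91.7 188.4] jawyaw -3.1 xax [ 0.001  0.    -1.   ] F [ 0.9 -0.5 -1.2] w 23.9 q [ 7. 27. 82.  0. 72. 10.]
```

View pics/s20z.png

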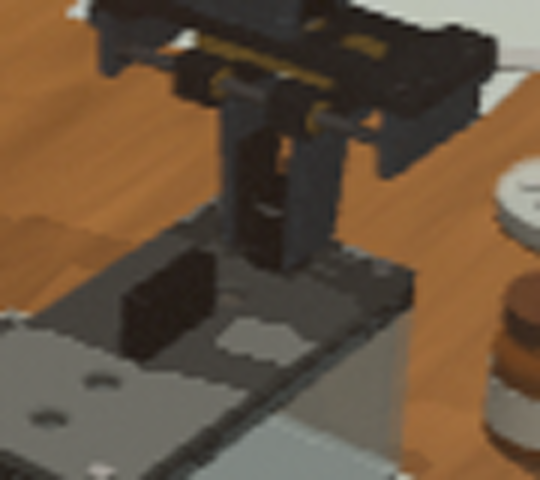

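Call:
arm_command:
  deltas:
    - [0, [0, 0, -1], 0]
    - [0, [0, 0, -2], 0]
    - [0, [0, 0, -2], 0]

```text
time_s: 27.3
ee_pos: [647.9, 91.7, 188.2]
ee_rot: [100.5, 89.9, 7.5]
force: [-1.5, -0.7, 7.9]
gripper_width: 23.1
```

Call:
arm_command:
  deltas:
    - [0, [0, 0, 2], 0]
    - [0.5, [0, 0, 2], 0]
    - [0.5, [0, 0, 2], 0]
    - [0.5, [0, 0, 2], 0]
    - [0.5, [0, 0, 4], 0]
    - [0.5, [0, 0, 20], 0]
    - [0.5, [0, 0, 60], 0]
    - [0.5, [0, 0, 110], 0]
    - [0.5, [0, 0, 144], 0]
    - [0.5, [0, 0, 144], 0]
    - [0.5, [0, 0, 144], 0]

```text
time_s: 28.4
ee_pos: [647.7, 91.7, 330.6]
ee_rot: [98.4, 89.9, 5.3]
force: [-0.3, -0.0, -0.5]
gripper_width: 45.9
```

```bash
python3 - <<'E'
from h import *
s=st(); f=cams.grab_frame('scene'); save('s21z',cv2.resize(f['img'][130:270,255:395],None,fx=5,fy=5,interpolation=cv2.INTER_CUBIC));st()
E
```

```text
t 28.4 pos [647.7  91.7 330.6] jawyaw -3.09 xax [ 0.002  0.    -1.   ] F [-0.3 -0.  -0.5] w 45.9 q [ 7. 24. 67. -0. 90. 10.]
t 28.45 pos [647.2  91.6 329. ] jawyaw -3.09 xax [-0.001 -0.    -1.   ] F [ 0.8 -0.5 -0.3] w 45.7 q [ 7. 24. 67. -0. 90. 10.]
```

View pics/s21z.png

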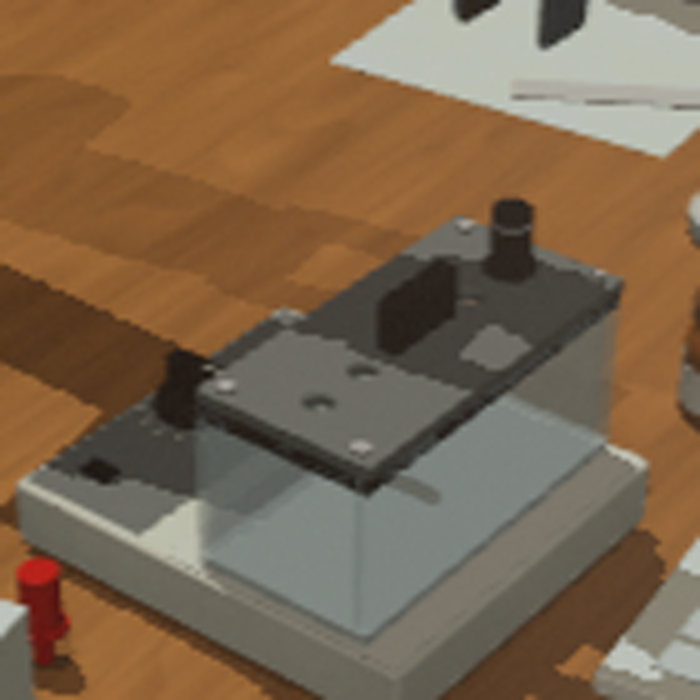

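Call:
arm_command:
  deltas:
    - [0.5, [-14, -42, 0], -0.13]
    - [0.5, [-28, -84, 0], -0.26]
    - [0.5, [-42, -126, 0], -0.39]
    - [0.5, [-56, -168, 0], -0.52]
    - [0.5, [-70, -210, 0], -0.65]
    - [0.5, [-84, -252, 0], -0.78]
    - [0.5, [-98, -294, 0], -0.91]
    - [0.5, [-112, -336, 0], -1.04]
    - [0.5, [-126, -378, 0], -1.17]
    - [0.5, [-147, -415, 0], -1.3]
    - [0.5, [-147, -429, 0], -1.35]
    - [0.5, [-147, -429, 0], -1.35]
    - [0.5, [-147, -429, -50], -1.35]
    - [0.5, [-147, -429, -100], -1.35]
    - [0.5, [-147, -429, -150], -1.35]
    - [0.5, [-147, -429, -168], -1.35]
    - [0.5, [-147, -429, -168], -1.35]
    - [0.5, [-147, -429, -168], -1.35]
    - [0.5, [-147, -429, -168], -1.35]

```text
time_s: 30.35
ee_pos: [501.8, -337.4, 163.8]
ee_rot: [137.0, 89.8, -33.4]
force: [0.3, -0.8, -0.2]
gripper_width: 45.9
```

```bash
cat >> h.py <<'E'
def heads(f,pts,o=(180,60),k=2.5):
    for p in pts: print(np.round(p,1),'top',((proj(f,[*p[:2],130])+.5-o)*k).round(1).tolist(),'collar',((proj(f,[*p[:2],94])+.5-o)*k).round(1).tolist())
E
python3 - <<'E'
from h import *
st(); f=cams.grab_frame('wrist'); save('w22',cv2.resize(f['img'][60:300,180:460],None,fx=2.5,fy=2.5,interpolation=cv2.INTER_CUBIC)); s=st()
heads(f,[(500.5,-337.3),s['ee_pos'][:2]])
E
```

```text
t 30.35 pos [ 501.8 -337.4  163.8] jawyaw -80.38 xax [ 0.003 -0.002 -1.   ] F [ 0.3 -0.8 -0.2] w 45.9 q [-35.  23.  91.   0.  65.  45.]
t 30.4 pos [ 501.7 -337.6  163.9] jawyaw -80.4 xax [ 0.003 -0.002 -1.   ] F [ 0.6 -0.5  0.1] w 45.5 q [-35.  23.  91.   0.  65.  45.]
[ 500.5 -337.3] top [[351.4, 422.0]] collar [[351.6, 381.9]]
[ 501.7 -337.6] top [[353.3, 417.8]] collar [[353.1, 378.3]]
```

View pics/w22.png

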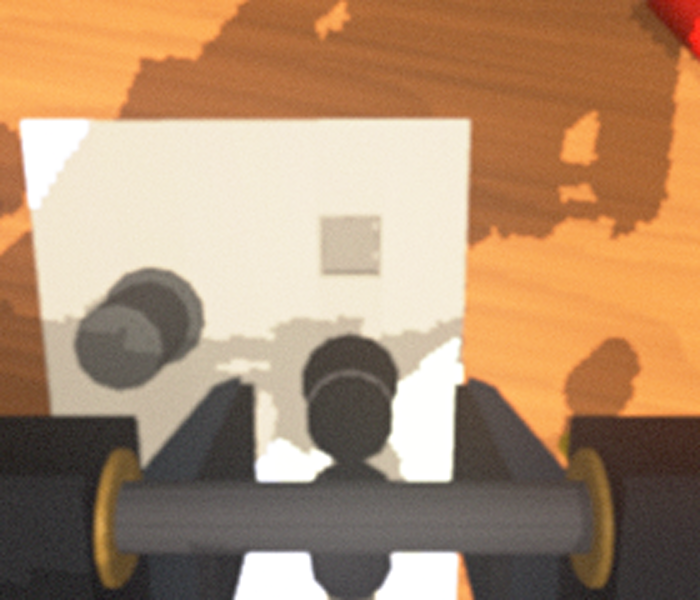

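Call:
arm_command:
  deltas:
    - [0.5, [0, 0.3, -20], 0]
    - [0.5, [0, 0.3, -40], 0]
    - [0.5, [0, 0.3, -54], 0]
    - [0.5, [0, 0.3, -54], 0]
    - [0.5, [0, 0.3, -54], 0]
    - [0.5, [0, 0.3, -54], 0]
    - [0, [0, 0.3, -54], 0]
    - [0, [0, 0.3, -54], 0]
    - [0, [0, 0.3, -54], 0]
    - [0, [0, 0.3, -54], 0]
    - [0, [0, 0.3, -54], 0]
    - [0, [0, 0.3, -54], 0]
  grip_force: 25

```text
time_s: 31.6
ee_pos: [500.8, -337.1, 108.4]
ee_rot: [130.8, 90.0, -39.7]
force: [-0.2, -0.4, 2.7]
gripper_width: 23.6
```

```bash
python3 - <<'E'
from h import *
s=st(); f=cams.grab_frame('wrist'); save('w23',cv2.resize(f['img'][60:300,180:460],None,fx=2.5,fy=2.5,interpolation=cv2.INTER_CUBIC)); s=st()
for r in (374,378,380,382,386): print(r,inhand(f,s,(r+.5)/2.5-.5+60,94)[0])
E
```

```text
t 31.6 pos [ 500.8 -337.1  108.4] jawyaw -80.45 xax [ 0. -0. -1.] F [-0.2 -0.4  2.7] w 23.6 q [-35.  26.  95.  -0.  59.  45.]
t 31.65 pos [ 500.8 -337.1  108.3] jawyaw -80.44 xax [ 0. -0. -1.] F [-0.   0.1  3.3] w 23.5 q [-35.  26.  95.  -0.  59.  45.]
374 2.1000000000000014
378 1.1500000000000004
380 0.6500000000000004
382 0.15000000000000036
386 -0.8499999999999996
```

View pics/w23.png

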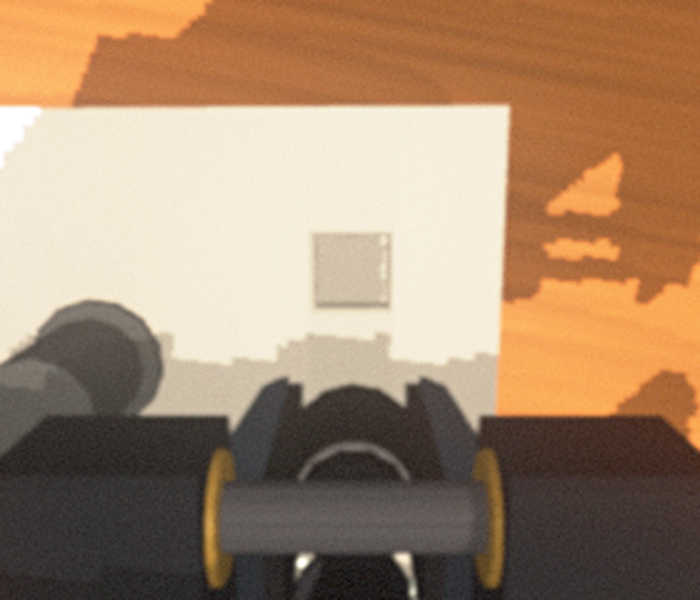

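Call:
arm_command:
  deltas:
    - [0, [0, 0, 10], 0]
    - [0, [0, 0, 40], 0]
    - [0, [0, 0, 80], 0]
    - [0, [0, 0, 130], 0]
    - [0, [0, 0, 180], 0]
    - [0, [0, 0, 222], 0]
    - [0, [14, 38, 222], 0.13]
    - [0, [28, 76, 222], 0.26]
    - [0, [42, 114, 222], 0.39]
    - [0, [56, 152, 222], 0.52]
    - [0, [70, 190, 222], 0.65]
    - [0, [84, 228, 222], 0.78]
    - [0, [98, 266, 222], 0.91]
    - [0, [112, 304, 222], 1.04]
    - [0, [126, 342, 222], 1.17]
    - [0, [144, 380, 222], 1.3]
    - [0, [144.5, 391.7, 222], 1.35]
    - [0, [144.5, 391.7, 222], 1.35]
    - [0, [144.5, 391.7, 200], 1.35]
    - [0, [144.5, 391.7, 167], 1.35]

```text
time_s: 33.65
ee_pos: [646.0, 53.7, 276.9]
ee_rot: [89.4, 89.7, -3.8]
force: [0.0, -0.9, -0.7]
gripper_width: 23.6
```

Call:
arm_command:
  deltas:
    - [0, [0, 0, 0], 0]
    - [0, [0, 0, 0], 0]
    - [0, [0, 0, 0], 0]
    - [0, [0, 0, 0], 0]

```text
time_s: 34.05
ee_pos: [645.9, 54.3, 277.1]
ee_rot: [95.2, 89.8, 2.1]
force: [-0.6, -0.6, -1.5]
gripper_width: 23.8
```

```bash
python3 - <<'E'
from h import *
s=st(); f=cams.grab_frame('wrist'); im=f['img']
save('w24z',cv2.resize(im[130:260,250:400],None,fx=4,fy=4,interpolation=cv2.INTER_CUBIC))
E
```

```text
t 34.05 pos [645.9  54.3 277.1] jawyaw -3.13 xax [ 0.004  0.    -1.   ] F [-0.6 -0.6 -1.5] w 23.8 q [ 4. 24. 74. -0. 82.  7.]
```

View pics/w24z.png

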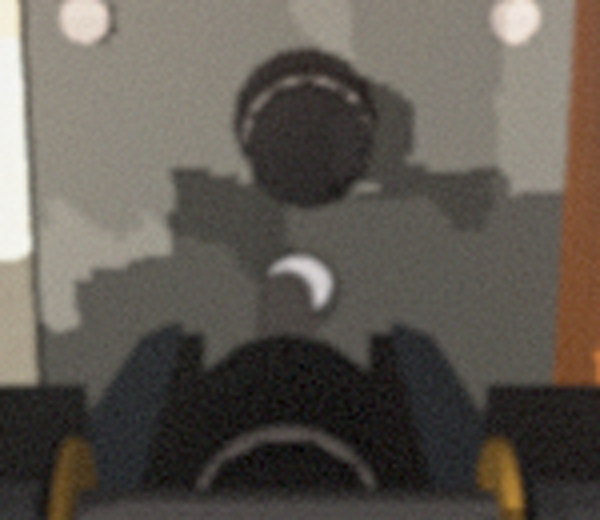

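```bash
python3 - <<'E'
from h import *
s=st(); f=cams.grab_frame('wrist')
U=lambda a:(np.array(a,float)+.5)/4-.5+np.array([250,130])
z=s['ee_pos'][2]
loc(f,U((298.5,290)),170,'port'); loc(f,U((286,300)),z-92,'tipsphere')
E
```

```text
t 34.1 pos [645.8  54.4 276.7] jawyaw -3.12 xax [ 0.003  0.    -1.   ] F [ 0.2  0.4 -0.2] w 23.4 q [ 4. 24. 74. -0. 82.  7.]
port [649.18  50.15 170.  ]
tipsphere [646.45  52.17 184.73]
```

```bash
python3 - <<'E'
from h import *
f=cams.grab_frame('scene'); save('s25',cv2.resize(f['img'][130:270,255:395],None,fx=5,fy=5,interpolation=cv2.INTER_CUBIC));st()
f=cams.grab_frame('wrist'); save('w25',f['img']);
E
```

```text
t 34.2 pos [645.5  54.6 276.1] jawyaw -3.11 xax [ 0.002  0.    -1.   ] F [ 0.7 -0.1 -0.6] w 23.7 q [ 4. 24. 74. -0. 82.  7.]
```

View pics/s25.png

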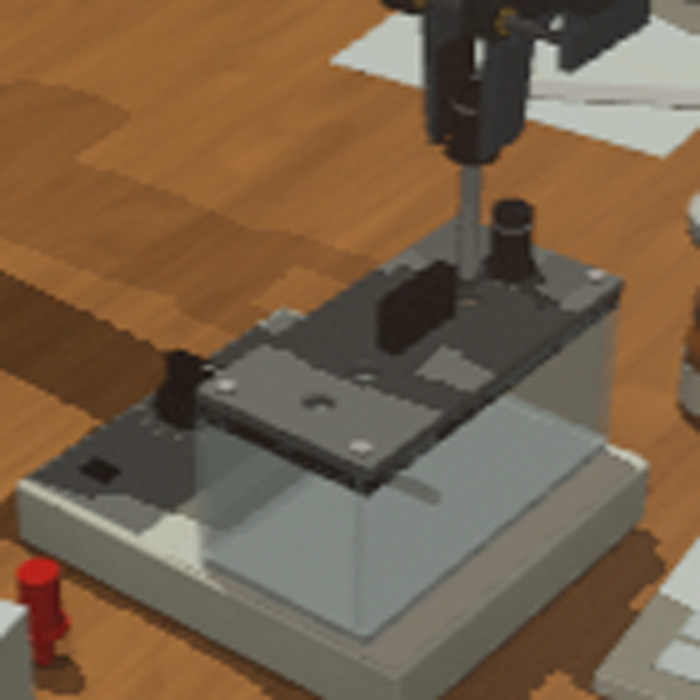

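View pics/w25.png

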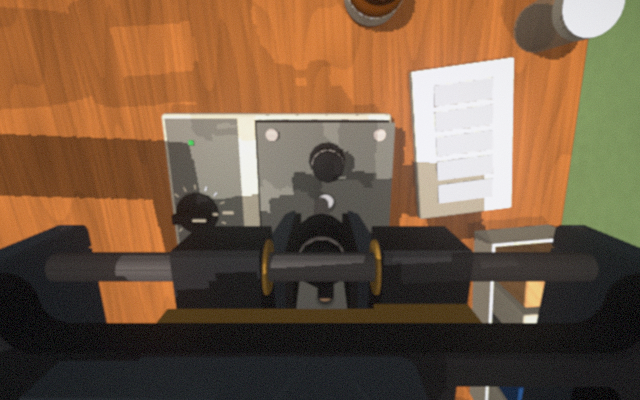

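```bash
python3 - <<'E'
from h import *
s=st(); f=cams.grab_frame('wrist'); save('w26z',cv2.resize(f['img'][105:235,245:405],None,fx=4.8,fy=4.6,interpolation=cv2.INTER_CUBIC))
g=cams.grab_frame('top'); save('t26',cv2.resize(g['img'][150:240,285:370],None,fx=6,fy=6,interpolation=cv2.INTER_CUBIC))
E
```

```text
t 34.25 pos [645.3  54.6 275.7] jawyaw -3.1 xax [ 0.001  0.    -1.   ] F [-0.2 -0.3 -1.4] w 23.7 q [ 4. 24. 74. -0. 82.  7.]
```

View pics/w26z.png

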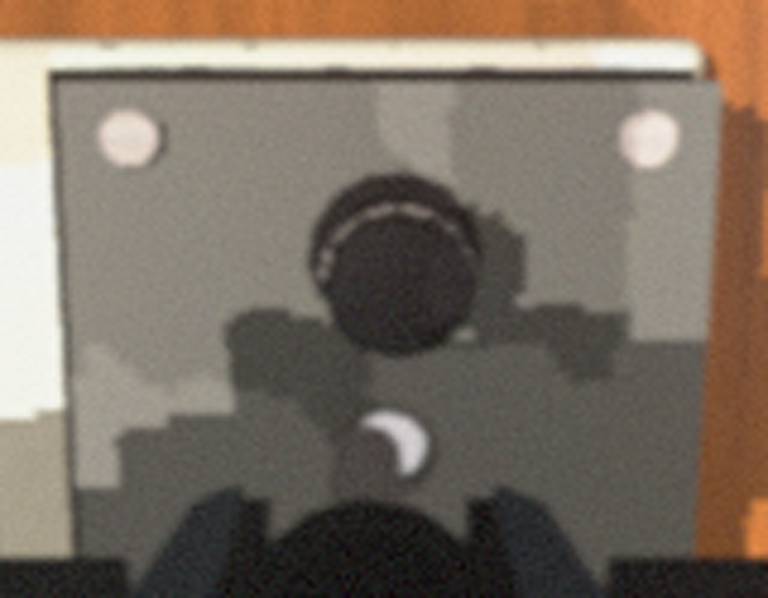

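View pics/t26.png

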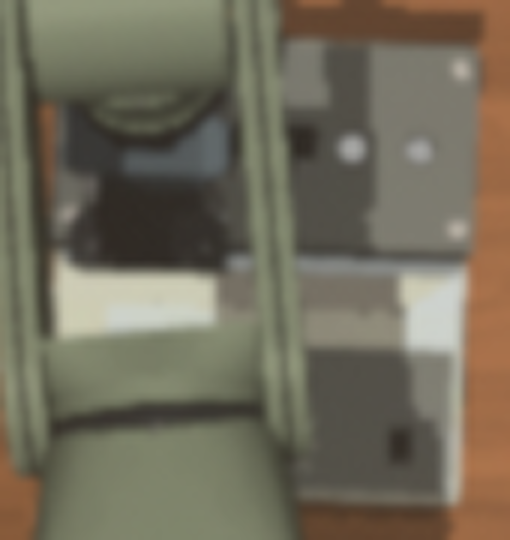

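```bash
python3 - <<'E'
from h import *
s=env.state(); f=cams.grab_frame('wrist')
U=lambda a:(np.array(a,float)+.5)/[4.8,4.6]-.5+np.array([245,105])
C=[(-58,118,170),(58,118,170),(0,48,170)]
uv=U([(52,80),(721,82),(393,446)])
p,r=fit(f,C,uv,[643,4.5,-.05]); print(p.round(2),np.degrees(p[2]),r.round(2).tolist())
p,r=fit(f,C[:2],uv[:2],[643,4.5,-.05]); print(p.round(2),np.degrees(p[2]),r.round(2).tolist())
a=loc(f,U((128,138)),172);b=loc(f,U((650,138)),172); print((a+b)/2,np.degrees(np.arctan2(*(b-a)[1::-1])))
for z,n,q in ((174,'collar',(396,250)),(170,'port',(393,446))): loc(f,U(q),z,n)
R=cv2.Rodrigues(np.array([0,0,np.radians(-3.1)]))[0]
q=(proj(f,(R@np.array(C,float).T).T+[643.2,4.5,0])+.5-[245,105])*[4.8,4.6]; print(q)
st()
E
```

```text
[ 6.4709e+02  2.2100e+00 -5.0000e-02] -2.8609662868992016 [[0.43, -0.04], [0.43, -1.0], [-0.92, 1.18]]
[ 6.4594e+02  1.8600e+00 -6.0000e-02] -3.247587315833771 [[0.03, -0.0], [-0.03, -0.0]]
 [607.21 112.06 172.  ]
 [697.82 107.2  172.  ]
[652.51827532 109.63089631 172.        ] -3.0746075263070822
collar [652.71  89.51 174.  ]
port [650.36  51.2  170.  ]
[[ 33.53302776  67.14397247]
 [703.85437884  67.44884619]
 [368.50055837 441.57407568]]
t 34.4 pos [645.2  54.7 275.2] jawyaw -3.09 xax [ 0. -0. -1.] F [ 1.1 -0.2 -1. ] w 23.4 q [ 4. 24. 74. -0. 82.  7.]
```

```bash
python3 - <<'E'
from h import *
f=cams.grab_frame('top')
U=lambda a,o,k:(np.array(a,float)+.5)/k-.5+np.array(o)
for a in ((515,37),(512,117),(460,76),(493,78),(340,72),(374,74)): loc(f,U(a,(190,150),3),171,'before')
for a in ((461,70),(457,230),(352,149),(419,151)): loc(f,U(a,(285,150),6),171,'now')
im=cv2.imread('pics/top2.png')
f2=cams.grab_frame('wrist'); z=env.state()
im=f2['img']; save('w27',cv2.resize(im[90:250,150:310],None,fx=4,fy=3.7,interpolation=cv2.INTER_CUBIC))
E
```

```text
before [ 682.51 -106.39  171.  ]
before [ 592.56 -100.91  171.  ]
before [639.69 -43.92 171.  ]
before [636.74 -80.73 171.  ]
before [646.75  90.19 171.  ]
before [643.77  52.18 171.  ]
now [ 685.05 -106.73  171.  ]
now [ 595.06 -102.36  171.  ]
now [641.65 -44.8  171.  ]
now [639.81 -82.2  171.  ]
```

View pics/w27.png

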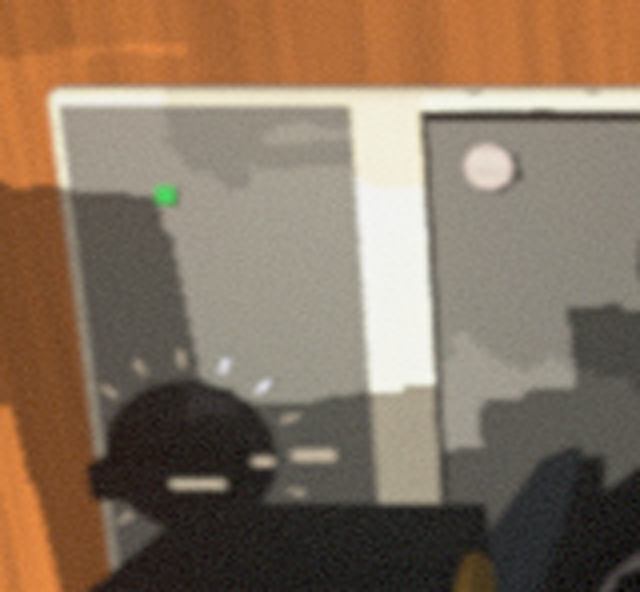

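Call:
arm_command:
  deltas:
    - [0, [2.6, -1.5, 0], 0]
    - [0, [2.6, -1.5, 0], 0]
    - [0, [2.6, -1.5, 0], 0]
    - [0, [2.6, -1.5, 0], 0]

```text
time_s: 34.9
ee_pos: [647.7, 53.1, 274.9]
ee_rot: [-82.9, 90.0, -176.0]
force: [0.8, 0.7, -0.7]
gripper_width: 23.1
```

```bash
python3 - <<'E'
from h import *
s=st(); f=cams.grab_frame('wrist'); im=f['img']
save('w28z',cv2.resize(im[180:230,290:350],None,fx=10,fy=10,interpolation=cv2.INTER_CUBIC))
print(((proj(f,[s['ee_pos']-[0,0,92]])+.5-[290,180])*10))
E
```

```text
t 34.9 pos [647.7  53.1 274.9] jawyaw -3.09 xax [-0. -0. -1.] F [ 0.8  0.7 -0.7] w 23.1 q [ 4. 24. 74. -0. 82.  7.]
[[309.97279626 225.66063383]]
```

View pics/w28z.png

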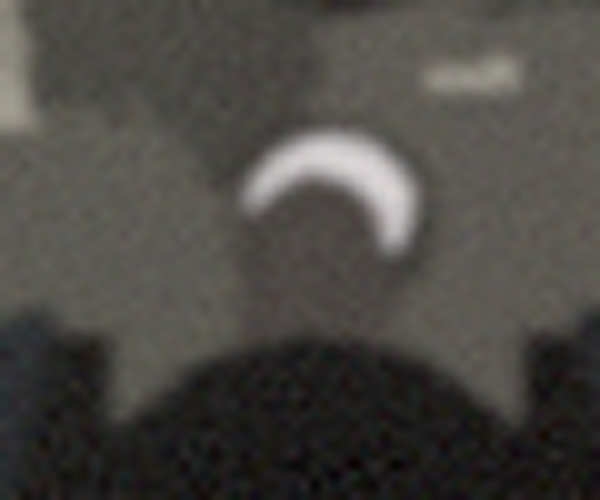

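```bash
python3 - <<'E'
from h import *
s=st(); f=cams.grab_frame('wrist')
U=lambda a:(np.array(a,float)+.5)/10-.5+np.array([290,180])
z=s['ee_pos'][2]
loc(f,U((330,216)),170,'port'); loc(f,U((316,254)),z-92,'tipsphere')
E
```

```text
t 34.95 pos [647.7  53.2 274.9] jawyaw -3.09 xax [-0.  0. -1.] F [ 0.1  0.3 -1.1] w 23.5 q [ 4. 24. 74.  0. 82.  7.]
port [649.35  50.34 170.  ]
tipsphere [648.12  50.6  182.93]
```

Call:
arm_command:
  deltas:
    - [0, [1.2, -0.3, 0], 0]
    - [0, [1.2, -0.3, -3], 0]
    - [0, [1.2, -0.3, -8], 0]
    - [0, [1.2, -0.3, -13], 0]
    - [0, [1.2, -0.3, -18], 0]
    - [0, [1.2, -0.3, -23], 0]
    - [0, [1.2, -0.3, -26], 0]
    - [0, [1.2, -0.3, -26], 0]
    - [0, [1.2, -0.3, -26], 0]

```text
time_s: 35.9
ee_pos: [649.0, 52.9, 249.1]
ee_rot: [90.4, 90.0, -2.7]
force: [-0.3, -0.3, -1.6]
gripper_width: 23.4
```

```bash
python3 - <<'E'
from h import *
s=st(); f=cams.grab_frame('wrist'); im=f['img']
save('w29z',cv2.resize(im[160:240,280:360],None,fx=7,fy=7,interpolation=cv2.INTER_CUBIC))
E
```

```text
t 35.9 pos [649.   52.9 249.1] jawyaw -3.09 xax [ 0. -0. -1.] F [-0.3 -0.3 -1.6] w 23.4 q [ 4. 25. 76. -0. 79.  7.]
```

View pics/w29z.png

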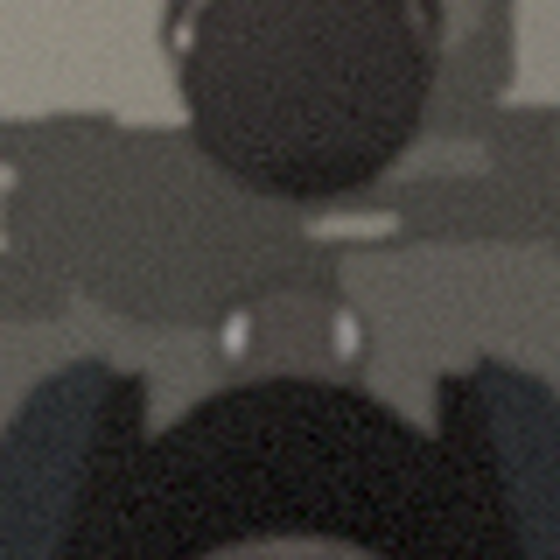

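Call:
arm_command:
  deltas:
    - [0, [0, 0, -15], 0]
    - [0, [0, 0, -30], 0]
    - [0, [0, 0, -42], 0]
    - [0, [0, 0, -50], 0]
    - [0, [0, 0, -56], 0]
    - [0, [0, 0, -60], 0]
    - [0, [0, 0, -62], 0]
    - [0, [0, 0, -62], 0]
    - [0, [0, 0, -62], 0]

```text
time_s: 36.85
ee_pos: [649.1, 52.9, 188.2]
ee_rot: [95.1, 89.9, 2.0]
force: [-2.4, -1.0, 5.0]
gripper_width: 23.8
```

Call:
arm_command:
  deltas:
    - [0, [0, 0, 1], 0]
    - [0.5, [0, 0, 1], 0]
    - [0.5, [0, 0, 1], 0]
    - [0.5, [0, 0, 1], 0]
    - [0.5, [0, 0, 3], 0]
    - [0.5, [0, 0, 20], 0]
    - [0.5, [0, 0, 60], 0]
    - [0.5, [0, 0, 110], 0]
    - [0.5, [0, 0, 143], 0]
    - [0.5, [0, 0, 143], 0]
    - [0.5, [0, 0, 143], 0]
    - [0.5, [0, 0, 143], 0]

```text
time_s: 38.05
ee_pos: [648.3, 52.8, 328.1]
ee_rot: [-82.4, 89.8, -175.5]
force: [0.9, 0.3, -0.4]
gripper_width: 45.4
```

```bash
python3 - <<'E'
from h import *
s=st(); f=cams.grab_frame('wrist'); im=f['img']
save('w30',cv2.resize(im[90:270,240:410],None,fx=4,fy=3.3,interpolation=cv2.INTER_CUBIC))
f=cams.grab_frame('scene'); save('s30z',cv2.resize(f['img'][130:270,255:395],None,fx=5,fy=5,interpolation=cv2.INTER_CUBIC));st()
E
```

```text
t 38.05 pos [648.3  52.8 328.1] jawyaw -3.09 xax [-0.003 -0.    -1.   ] F [ 0.9  0.3 -0.4] w 45.4 q [ 4. 23. 67. -0. 89.  7.]
t 38.15 pos [648.3  52.8 327.9] jawyaw -3.09 xax [-0.004 -0.    -1.   ] F [-0.1  0.5 -0. ] w 45.9 q [ 4. 23. 67. -0. 89.  7.]
```

View pics/w30.png

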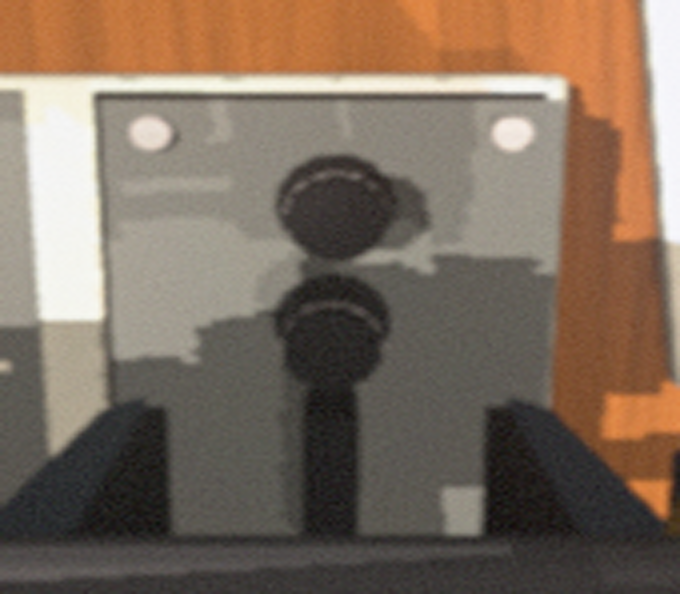

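View pics/s30z.png

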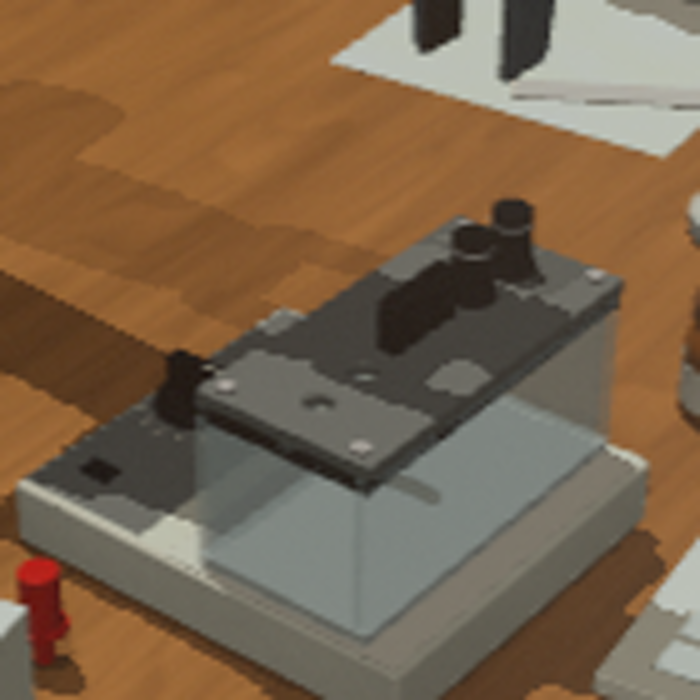

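Call:
arm_command:
  deltas:
    - [0.5, [-18, -39, 0], -0.13]
    - [0.5, [-36, -78, 0], -0.26]
    - [0.5, [-54, -117, 0], -0.39]
    - [0.5, [-72, -156, 0], -0.52]
    - [0.5, [-90, -195, 0], -0.65]
    - [0.5, [-108, -234, 0], -0.78]
    - [0.5, [-126, -273, 0], -0.91]
    - [0.5, [-144, -312, 0], -1.04]
    - [0.5, [-162, -351, 0], -1.17]
    - [0.5, [-180, -385, 0], -1.3]
    - [0.5, [-190, -397, 0], -1.35]
    - [0.5, [-190, -397, 0], -1.35]
    - [0.5, [-190, -397, -50], -1.35]
    - [0.5, [-190, -397, -100], -1.35]
    - [0.5, [-190, -397, -150], -1.35]
    - [0.5, [-190, -397, -168], -1.35]
    - [0.5, [-190, -397, -168], -1.35]
    - [0.5, [-190, -397, -168], -1.35]
    - [0.5, [-190, -397, -168], -1.35]

```text
time_s: 40.05
ee_pos: [460.4, -344.2, 163.9]
ee_rot: [136.1, 89.8, -34.3]
force: [0.1, 0.6, 0.4]
gripper_width: 45.5
```

```bash
python3 - <<'E'
from h import *
st(); f=cams.grab_frame('wrist'); save('w31',cv2.resize(f['img'][60:300,180:460],None,fx=2.5,fy=2.5,interpolation=cv2.INTER_CUBIC)); s=st()
heads(f,[(459.2,-344.2),s['ee_pos'][:2]])
E
```

```text
t 40.05 pos [ 460.4 -344.2  163.9] jawyaw -80.36 xax [ 0.003 -0.002 -1.   ] F [0.1 0.6 0.4] w 45.5 q [-38.  21.  95.   0.  64.  42.]
t 40.1 pos [ 460.3 -344.4  164. ] jawyaw -80.39 xax [ 0.003 -0.002 -1.   ] F [-0.5 -0.1 -1.1] w 45.4 q [-38.  21.  95.   0.  64.  42.]
[ 459.2 -344.2] top [[351.7, 421.5]] collar [[351.8, 381.6]]
[ 460.3 -344.4] top [[353.2, 417.9]] collar [[353.1, 378.4]]
```

View pics/w31.png

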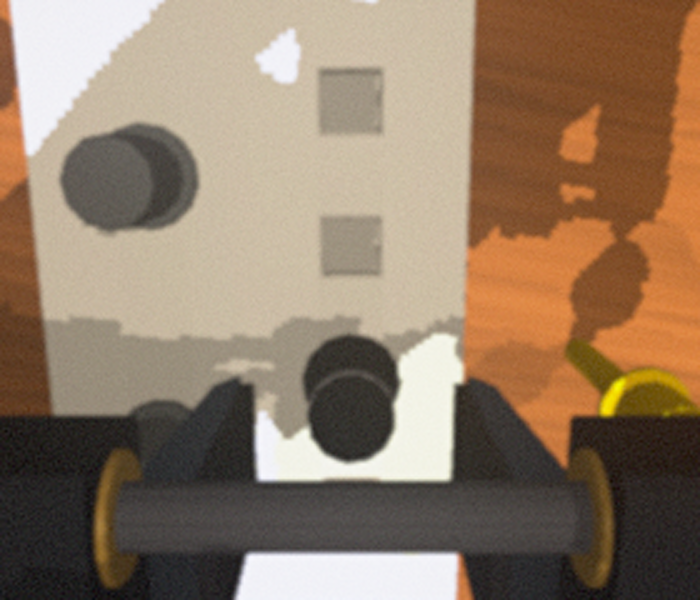

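Call:
arm_command:
  deltas:
    - [0.5, [0, 0.3, -20], 0]
    - [0.5, [0, 0.3, -40], 0]
    - [0.5, [0, 0.3, -54], 0]
    - [0.5, [0, 0.3, -54], 0]
    - [0.5, [0, 0.3, -54], 0]
    - [0.5, [0, 0.3, -54], 0]
    - [0, [0, 0.3, -54], 0]
    - [0, [0, 0.3, -54], 0]
    - [0, [0, 0.3, -54], 0]
    - [0, [0, 0.3, -54], 0]
    - [0, [0, 0.3, -54], 0]
    - [0, [0, 0.3, -54], 0]
  grip_force: 25

```text
time_s: 41.3
ee_pos: [459.1, -343.9, 108.3]
ee_rot: [129.6, 90.0, -40.8]
force: [-0.6, -0.0, 3.7]
gripper_width: 23.3
```

```bash
python3 - <<'E'
from h import *
s=st(); f=cams.grab_frame('wrist'); save('w32',cv2.resize(f['img'][140:300,220:420],None,fx=4,fy=3.7,interpolation=cv2.INTER_CUBIC)); s=st()
E
```

```text
t 41.3 pos [ 459.1 -343.9  108.3] jawyaw -80.44 xax [ 0. -0. -1.] F [-0.6 -0.   3.7] w 23.3 q [-38.  24.  99.  -0.  57.  42.]
t 41.35 pos [ 459.1 -343.9  108.4] jawyaw -80.44 xax [ 0. -0. -1.] F [0.2 0.2 5.1] w 23.4 q [-38.  24.  99.  -0.  57.  42.]
```

View pics/w32.png

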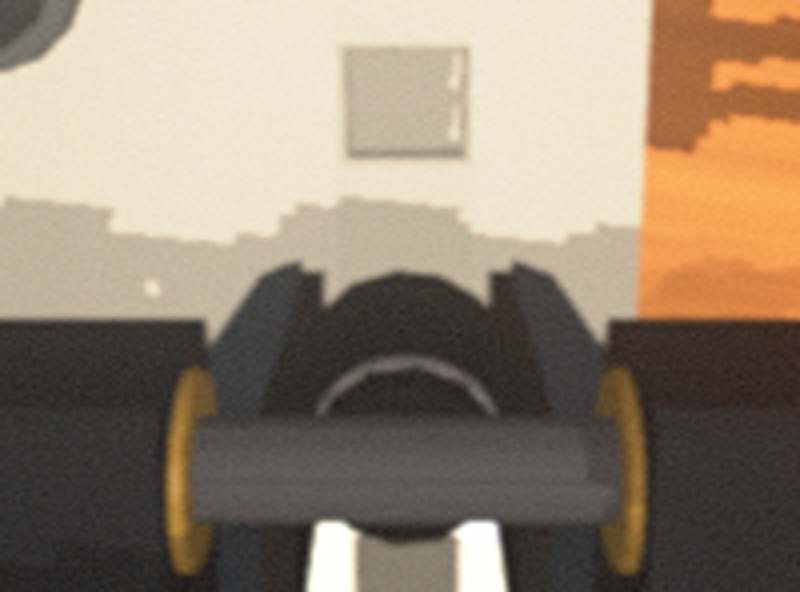

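Call:
arm_command:
  deltas:
    - [0, [0, 0, 10], 0]
    - [0, [0, 0, 40], 0]
    - [0, [0, 0, 80], 0]
    - [0, [0, 0, 130], 0]
    - [0, [0, 0, 180], 0]
    - [0, [0, 0, 222], 0]
    - [0, [18, 30, 222], 0.13]
    - [0, [36, 60, 222], 0.26]
    - [0, [54, 90, 222], 0.39]
    - [0, [72, 120, 222], 0.52]
    - [0, [90, 150, 222], 0.65]
    - [0, [108, 180, 222], 0.78]
    - [0, [126, 210, 222], 0.91]
    - [0, [144, 240, 222], 1.04]
    - [0, [162, 270, 222], 1.17]
    - [0, [180, 295, 222], 1.3]
    - [0, [184.8, 301, 222], 1.35]
    - [0, [184.8, 301, 222], 1.35]
    - [0, [184.8, 301, 200], 1.35]
    - [0, [184.8, 301, 168], 1.35]

```text
time_s: 43.35
ee_pos: [644.4, -43.7, 277.7]
ee_rot: [83.2, 89.7, -10.0]
force: [-0.0, 0.9, -1.7]
gripper_width: 23.6
```

Call:
arm_command:
  deltas:
    - [0, [0, 0, -1], 0]
    - [0, [0, 0, -1], 0]
    - [0, [0, 0, -1], 0]
    - [0, [0, 0, -1], 0]
    - [0, [0, 0, -1], 0]
    - [0, [0, 0, -1], 0]

```text
time_s: 43.95
ee_pos: [643.9, -42.9, 275.7]
ee_rot: [89.2, 89.9, -3.9]
force: [-0.9, 0.6, -0.3]
gripper_width: 23.2
```

```bash
python3 - <<'E'
from h import *
s=st(); f=cams.grab_frame('wrist'); im=f['img']; save('w33',im)
save('w33z',cv2.resize(im[160:240,280:360],None,fx=7,fy=7,interpolation=cv2.INTER_CUBIC))
E
```

```text
t 43.95 pos [643.9 -42.9 275.7] jawyaw -3.1 xax [ 0.001 -0.    -1.   ] F [-0.9  0.6 -0.3] w 23.2 q [-5. 23. 75.  0. 82. -2.]
```

View pics/w33z.png

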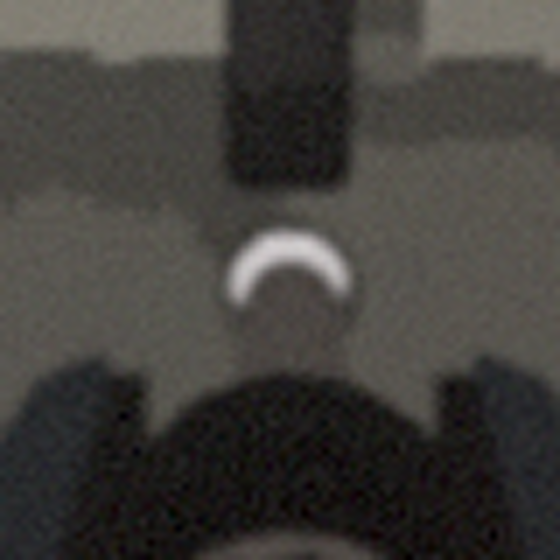

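View pics/w33.png

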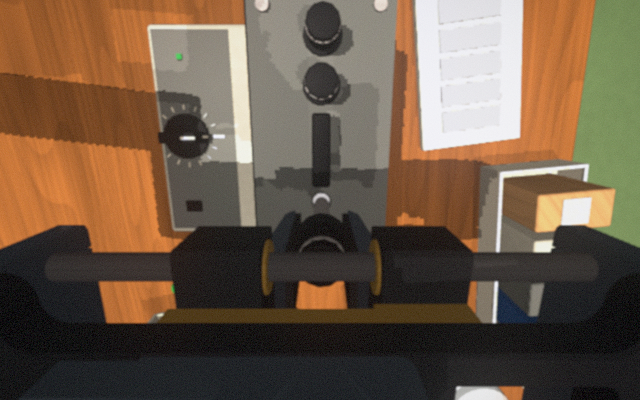

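```bash
python3 - <<'E'
from h import *
s=st(); f=cams.grab_frame('wrist')
U=lambda a:(np.array(a,float)+.5)/7-.5+np.array([280,160])
z=s['ee_pos'][2]
loc(f,U((288.5,288)),170,'port'); loc(f,U((291,314)),z-92,'tipsphere')
E
```

```text
t 44.0 pos [643.9 -42.8 275.5] jawyaw -3.1 xax [ 0.001 -0.    -1.   ] F [ 0.6 -0.7 -1.7] w 23.5 q [-5. 23. 75. -0. 82. -2.]
port [644.05 -45.35 170.  ]
tipsphere [644.38 -44.97 183.48]
```

Aligned within 0.5 mm. Insert.

Call:
arm_command:
  deltas:
    - [0, [-0.3, -0.3, 0], 0]
    - [0, [-0.3, -0.3, -3], 0]
    - [0, [-0.3, -0.3, -8], 0]
    - [0, [-0.3, -0.3, -13], 0]
    - [0, [-0.3, -0.3, -18], 0]
    - [0, [-0.3, -0.3, -23], 0]
    - [0, [-0.3, -0.3, -26], 0]
    - [0, [-0.3, -0.3, -26], 0]

```text
time_s: 44.85
ee_pos: [643.2, -43.2, 248.3]
ee_rot: [-82.4, 89.9, -175.5]
force: [-0.5, 0.5, -0.9]
gripper_width: 23.1
```

Call:
arm_command:
  deltas:
    - [0, [0, 0, -15], 0]
    - [0, [0, 0, -30], 0]
    - [0, [0, 0, -42], 0]
    - [0, [0, 0, -50], 0]
    - [0, [0, 0, -56], 0]
    - [0, [0, 0, -60], 0]
    - [0, [0, 0, -62], 0]
    - [0, [0, 0, -62], 0]
    - [0, [0, 0, -62], 0]

```text
time_s: 45.75
ee_pos: [643.5, -43.2, 188.3]
ee_rot: [83.5, 89.9, -9.6]
force: [-2.7, -1.0, 4.4]
gripper_width: 23.1
```

Call:
arm_command:
  deltas:
    - [0, [0, 0, 1], 0]
    - [0.5, [0, 0, 1], 0]
    - [0.5, [0, 0, 1], 0]
    - [0.5, [0, 0, 1], 0]
    - [0.5, [0, 0, 3], 0]
    - [0.5, [0, 0, 20], 0]
    - [0.5, [0, 0, 60], 0]
    - [0.5, [0, 0, 110], 0]
    - [0.5, [0, 0, 143], 0]
    - [0.5, [0, 0, 143], 0]
    - [0.5, [0, 0, 143], 0]

```text
time_s: 46.85
ee_pos: [643.5, -43.1, 330.4]
ee_rot: [89.3, 89.9, -3.8]
force: [-0.5, 0.1, -0.2]
gripper_width: 45.8
```

```bash
python3 - <<'E'
from h import *
s=st(); f=cams.grab_frame('scene'); save('s34z',cv2.resize(f['img'][130:270,255:395],None,fx=5,fy=5,interpolation=cv2.INTER_CUBIC));st()
E
```

```text
t 46.85 pos [643.5 -43.1 330.4] jawyaw -3.09 xax [ 0.001 -0.    -1.   ] F [-0.5  0.1 -0.2] w 45.8 q [-5. 23. 68.  0. 89. -2.]
t 46.9 pos [643.  -43.1 328.9] jawyaw -3.09 xax [-0.002  0.    -1.   ] F [ 0.2 -0.8 -0.5] w 45.7 q [-5. 23. 68.  0. 89. -2.]
```

View pics/s34z.png

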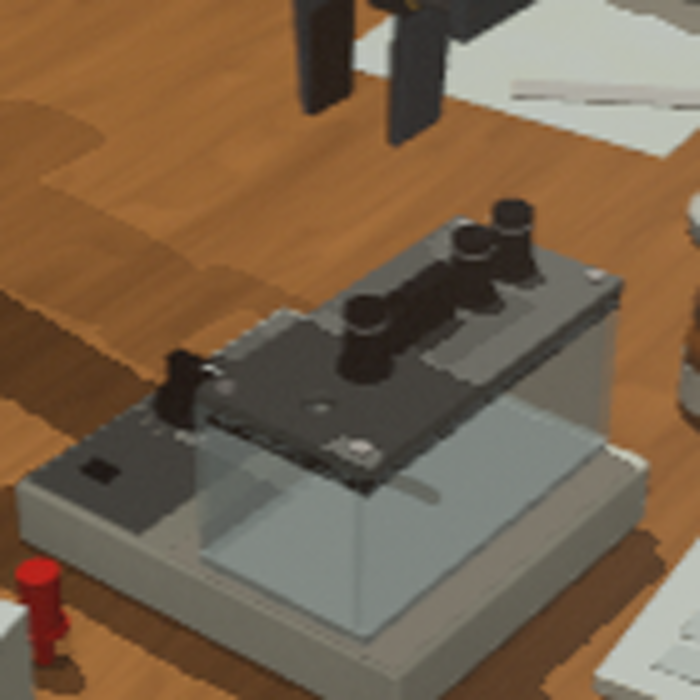

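Call:
arm_command:
  deltas:
    - [0.5, [-13, -23, 0], -0.13]
    - [0.5, [-26, -46, 0], -0.26]
    - [0.5, [-39, -69, 0], -0.39]
    - [0.5, [-52, -92, 0], -0.52]
    - [0.5, [-65, -115, 0], -0.65]
    - [0.5, [-78, -138, 0], -0.78]
    - [0.5, [-91, -161, 0], -0.91]
    - [0.5, [-104, -184, 0], -1.04]
    - [0.5, [-117, -207, 0], -1.17]
    - [0.5, [-132, -231, 0], -1.3]
    - [0.5, [-132, -231, 0], -1.35]
    - [0.5, [-132, -231, -50], -1.35]
    - [0.5, [-132, -231, -100], -1.35]
    - [0.5, [-132, -231, -150], -1.35]
    - [0.5, [-132, -231, -168], -1.35]
    - [0.5, [-132, -231, -168], -1.35]
    - [0.5, [-132, -231, -168], -1.35]
    - [0.5, [-132, -231, -168], -1.35]

```text
time_s: 48.7
ee_pos: [512.2, -274.6, 163.3]
ee_rot: [140.4, 89.8, -30.1]
force: [-0.1, 0.3, 0.8]
gripper_width: 45.5
```

```bash
python3 - <<'E'
from h import *
st(); f=cams.grab_frame('wrist'); save('w35',cv2.resize(f['img'][60:300,180:460],None,fx=2.5,fy=2.5,interpolation=cv2.INTER_CUBIC)); s=st()
heads(f,[(511.3,-274.5),s['ee_pos'][:2]])
E
```

```text
t 48.7 pos [ 512.2 -274.6  163.3] jawyaw -80.45 xax [ 0.002 -0.001 -1.   ] F [-0.1  0.3  0.8] w 45.5 q [-29.  21.  94.  -0.  64.  51.]
t 48.75 pos [ 512.3 -274.6  163.5] jawyaw -80.44 xax [ 0.003 -0.002 -1.   ] F [-0.2  1.1  0.1] w 45.6 q [-29.  21.  94.  -0.  64.  51.]
[ 511.3 -274.5] top [[351.9, 421.3]] collar [[352.1, 381.2]]
[ 512.3 -274.6] top [[353.0, 417.8]] collar [[353.0, 378.1]]
```

View pics/w35.png

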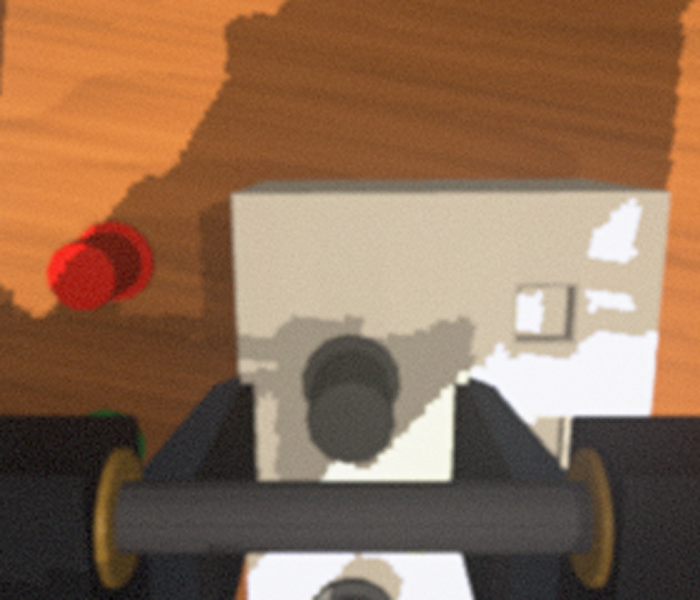

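Call:
arm_command:
  deltas:
    - [0.5, [0, 0.3, -20], 0]
    - [0.5, [0, 0.3, -40], 0]
    - [0.5, [0, 0.3, -54], 0]
    - [0.5, [0, 0.3, -54], 0]
    - [0.5, [0, 0.3, -54], 0]
    - [0.5, [0, 0.3, -54], 0]
    - [0, [0, 0.3, -54], 0]
    - [0, [0, 0.3, -54], 0]
    - [0, [0, 0.3, -54], 0]
    - [0, [0, 0.3, -54], 0]
    - [0, [0, 0.3, -54], 0]
    - [0, [0, 0.3, -54], 0]
  grip_force: 25

```text
time_s: 49.95
ee_pos: [511.6, -274.0, 108.3]
ee_rot: [131.5, 90.0, -39.0]
force: [-1.4, 0.5, 2.2]
gripper_width: 23.5
```

```bash
python3 - <<'E'
from h import *
s=st(); f=cams.grab_frame('wrist'); save('w36',cv2.resize(f['img'][140:300,220:420],None,fx=4,fy=3.7,interpolation=cv2.INTER_CUBIC)); s=st()
E
```

```text
t 49.95 pos [ 511.6 -274.   108.3] jawyaw -80.44 xax [ 0. -0. -1.] F [-1.4  0.5  2.2] w 23.5 q [-29.  24.  99.  -0.  57.  51.]
t 50.0 pos [ 511.6 -273.9  108.3] jawyaw -80.44 xax [ 0. -0. -1.] F [0.2 0.4 3.1] w 23.5 q [-29.  24.  99.  -0.  57.  51.]
```

View pics/w36.png

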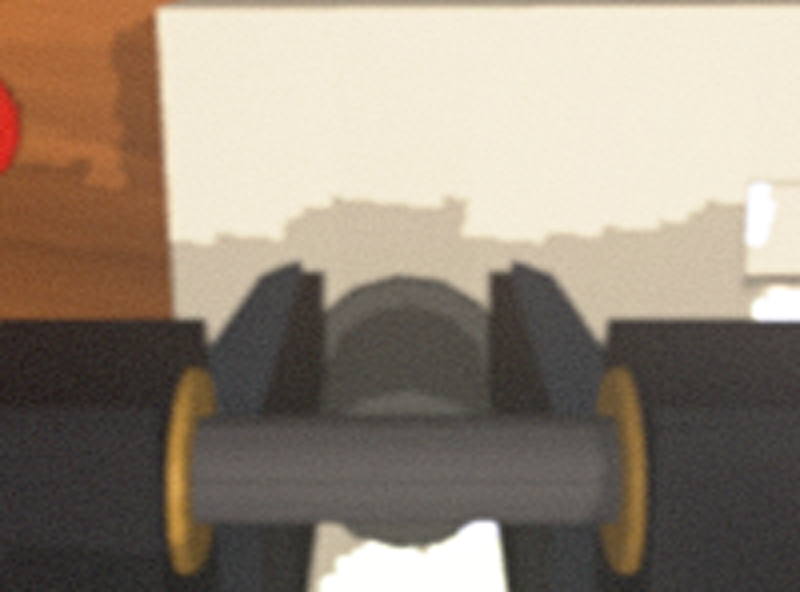

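Call:
arm_command:
  deltas:
    - [0, [0, 0, 10], 0]
    - [0, [0, 0, 40], 0]
    - [0, [0, 0, 80], 0]
    - [0, [0, 0, 130], 0]
    - [0, [0, 0, 180], 0]
    - [0, [13, 19, 200], 0.13]
    - [0, [26, 38, 200], 0.26]
    - [0, [39, 57, 200], 0.39]
    - [0, [52, 76, 200], 0.52]
    - [0, [65, 95, 200], 0.65]
    - [0, [78, 114, 200], 0.78]
    - [0, [91, 133, 200], 0.91]
    - [0, [104, 152, 200], 1.04]
    - [0, [117, 171, 200], 1.17]
    - [0, [129.8, 193.5, 200], 1.3]
    - [0, [129.8, 193.5, 200], 1.35]
    - [0, [129.8, 193.5, 170], 1.35]
    - [0, [129.8, 193.5, 130], 1.35]
    - [0, [129.8, 193.5, 114], 1.35]
    - [0, [129.8, 193.5, 114], 1.35]

```text
time_s: 52.0
ee_pos: [639.4, -80.0, 218.9]
ee_rot: [-95.2, 89.6, 171.7]
force: [0.9, 0.5, -0.3]
gripper_width: 23.1
```

Call:
arm_command:
  deltas:
    - [0, [0, 0, 0], 0]
    - [0, [0, 0, 0], 0]
    - [0, [0, 0, 0], 0]
    - [0, [0, 0, 0], 0]
    - [0, [0, 0, 0], 0]

```text
time_s: 52.5
ee_pos: [641.4, -80.4, 222.7]
ee_rot: [85.1, 89.9, -8.0]
force: [0.3, 0.4, -0.4]
gripper_width: 23.4
```

```bash
python3 - <<'E'
from h import *
s=st(); f=cams.grab_frame('wrist'); im=f['img']; save('w37',im)
save('w37z',cv2.resize(im[160:260,270:370],None,fx=6,fy=6,interpolation=cv2.INTER_CUBIC))
f=cams.grab_frame('scene'); save('s37z',cv2.resize(f['img'][150:270,255:375],None,fx=5,fy=5,interpolation=cv2.INTER_CUBIC));st()
E
```

```text
t 52.5 pos [641.4 -80.4 222.7] jawyaw -3.1 xax [ 0.001 -0.    -1.   ] F [ 0.3  0.4 -0.4] w 23.4 q [-8. 25. 80.  0. 75. -5.]
t 52.6 pos [641.3 -80.4 222.3] jawyaw -3.1 xax [ 0.001 -0.    -1.   ] F [-0.1 -1.1 -0.8] w 23.4 q [-8. 25. 80.  0. 75. -5.]
```

View pics/w37z.png

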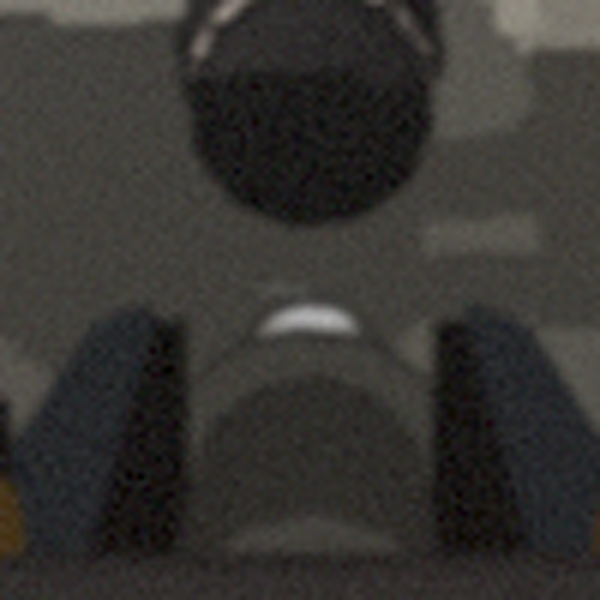

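View pics/s37z.png

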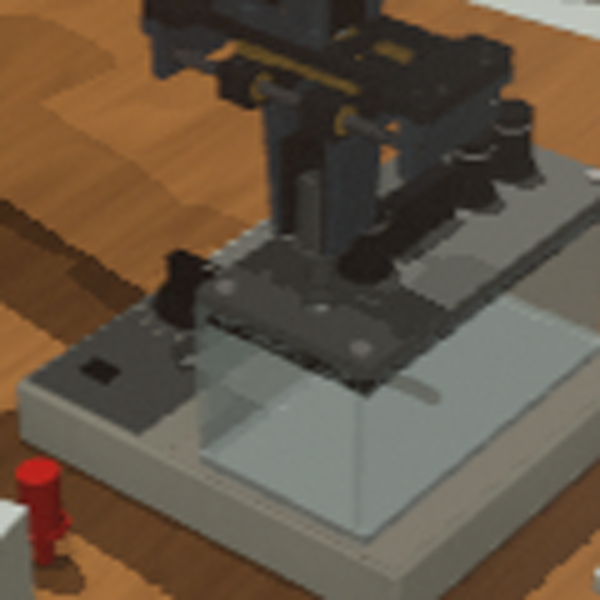

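```bash
python3 - <<'E'
from h import *
s=st(); f=cams.grab_frame('wrist')
U=lambda a:(np.array(a,float)+.5)/6-.5+np.array([270,160])
z=s['ee_pos'][2]
p=loc(f,U((310,303)),170,'port far edge'); print('centre y',p[1]-7.5, p[1]-9.5)
q=loc(f,U((313,330)),z-14,'collar far'); print('c',q[1]-15.5)
q=loc(f,U((313,372)),z-14,'head base far'); print('c',q[1]-12)
st()
E
```

```text
t 52.6 pos [641.3 -80.4 222.3] jawyaw -3.1 xax [ 0.001 -0.    -1.   ] F [-0.1 -1.1 -0.8] w 23.4 q [-8. 25. 80.  0. 75. -5.]
port far edge [642.2 -75.4 170. ]
centre y -82.90425422693703 -84.90425422693703
collar far [642.95 -66.57 208.29]
c -82.07149963787462
head base far [642.72 -70.91 208.29]
c -82.90571783548104
t 52.65 pos [641.2 -80.3 222.1] jawyaw -3.09 xax [ 0. -0. -1.] F [ 0.4  0.4 -0.4] w 23.6 q [-8. 25. 80.  0. 75. -5.]
```

Call:
arm_command:
  deltas:
    - [0, [-0.4, -0.5, 0], 0]
    - [0, [-0.4, -0.5, -3], 0]
    - [0, [-0.4, -0.5, -7], 0]
    - [0, [-0.4, -0.5, -11], 0]
    - [0, [-0.4, -0.5, -15], 0]
    - [0, [-0.4, -0.5, -19], 0]
    - [0, [-0.4, -0.5, -19], 0]

```text
time_s: 53.35
ee_pos: [640.6, -80.9, 202.1]
ee_rot: [-89.0, 89.9, 177.9]
force: [0.3, 0.1, -0.3]
gripper_width: 23.5
```

Call:
arm_command:
  deltas:
    - [0, [0, 0, -5], 0]
    - [0, [0, 0, -9], 0]
    - [0, [0, 0, -12], 0]
    - [0, [0, 0, -14], 0]
    - [0, [0, 0, -16], 0]
    - [0, [0, 0, -16], 0]
    - [0, [0, 0, -16], 0]

```text
time_s: 54.05
ee_pos: [640.7, -80.9, 188.3]
ee_rot: [82.8, 90.0, -10.3]
force: [-2.6, -0.8, 5.0]
gripper_width: 23.3
```

Seated. Release and look.

Call:
arm_command:
  deltas:
    - [0, [0, 0, 1], 0]
    - [0.5, [0, 0, 1], 0]
    - [0.5, [0, 0, 1], 0]
    - [0.5, [0, 0, 1], 0]
    - [0.5, [0, 0, 3], 0]
    - [0.5, [0, 0, 20], 0]
    - [0.5, [0, 0, 60], 0]
    - [0.5, [0, 0, 110], 0]
    - [0.5, [0, 0, 143], 0]
    - [0.5, [-30, 40, 160], 0]
    - [0.5, [-70, 80, 160], 0]
    - [0.5, [-110, 80, 160], 0]
    - [0.5, [-150, 80, 160], 0]
    - [0.5, [-200, 80, 160], 0]
    - [0.5, [-250, 80, 160], 0]
    - [0.5, [-250, 80, 160], 0]
    - [0.5, [-250, 80, 160], 0]
    - [0.5, [-250, 80, 160], 0]

```text
time_s: 55.85
ee_pos: [391.8, -0.9, 347.3]
ee_rot: [92.8, 89.9, -0.3]
force: [0.1, -0.3, 0.3]
gripper_width: 45.6
```

```bash
python3 - <<'E'
from h import *
s=st()
f=cams.grab_frame('scene'); save('s40z',cv2.resize(f['img'][130:270,255:395],None,fx=5,fy=5,interpolation=cv2.INTER_CUBIC))
g=cams.grab_frame('top'); save('t40',g['img']); save('t40z',cv2.resize(g['img'][145:245,280:380],None,fx=6,fy=6,interpolation=cv2.INTER_CUBIC))
E
```

```text
t 55.85 pos [391.8  -0.9 347.3] jawyaw -3.1 xax [ 0.001 -0.    -1.   ] F [ 0.1 -0.3  0.3] w 45.6 q [-2. -2. 97.  0. 85.  1.]
```

View pics/s40z.png

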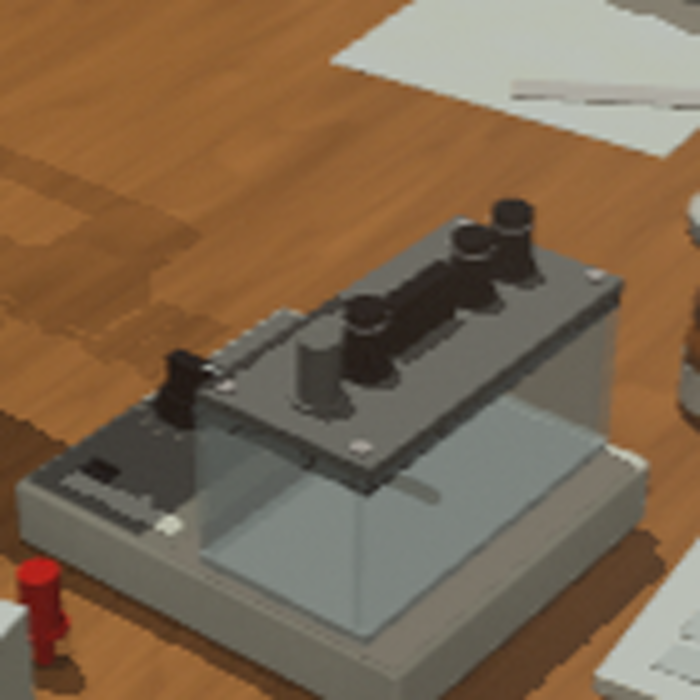

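View pics/t40z.png

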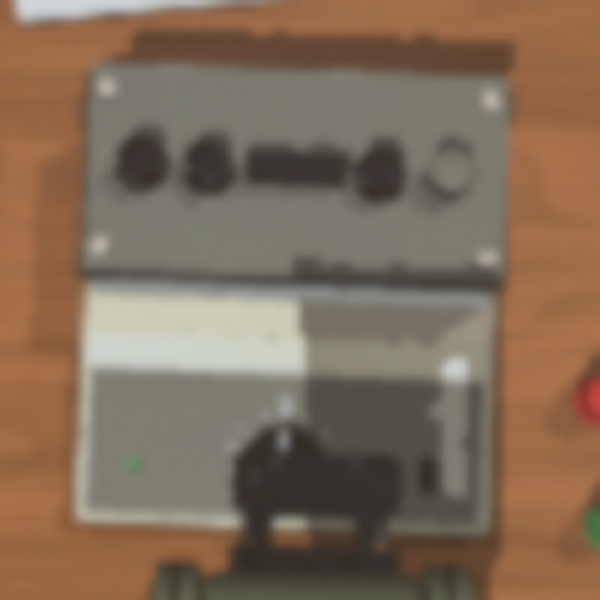

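```bash
python3 - <<'E'
from h import *
f=cams.grab_frame('top')
U=lambda a,o,k:(np.array(a,float)+.5)/k-.5+np.array(o)
C=[(58,118),(58,-118),(-58,-118),(-58,118)]
p,r=fit(f,[c+(170,) for c in C],U([(93,66),(508,78),(500,285),(82,272)],(280,145),6),[643,5,-.05]);print('lid',p.round(2),np.degrees(p[2]),r.round(2).tolist())
p,r=fit(f,[c+(167,) for c in C],U([(93,72),(503,85),(497,288),(80,275)],(280,145),6),[643,5,-.05]);print('seal',p.round(2),np.degrees(p[2]),r.round(2).tolist())
U2=lambda a:U(a,(280,145),6)
q=[ray(f,U2(a),171) for a in ((107,87),(490,100),(487,258),(98,244))]; print(np.round(q,1).tolist(), np.mean(q,0))
w=cams.grab_frame('wrist'); save('w41',w['img'])
E
```

```text
lid [ 6.45e+02  3.47e+00 -5.00e-02] -2.9887638623886663 [[-0.64, -0.07], [0.23, 0.21], [0.6, 0.02], [-0.2, -0.17]]
seal [ 6.4277e+02  4.9300e+00 -5.0000e-02] -3.0601563607696276 [[-0.97, -0.29], [0.6, -0.1], [0.59, 0.32], [-0.23, 0.05]]
[[696.6, 108.3, 171.0], [685.1, -106.2, 171.0], [596.2, -102.4, 171.0], [608.1, 114.5, 171.0]] [646.47686537   3.55680474 171.        ]
```

View pics/w41.png

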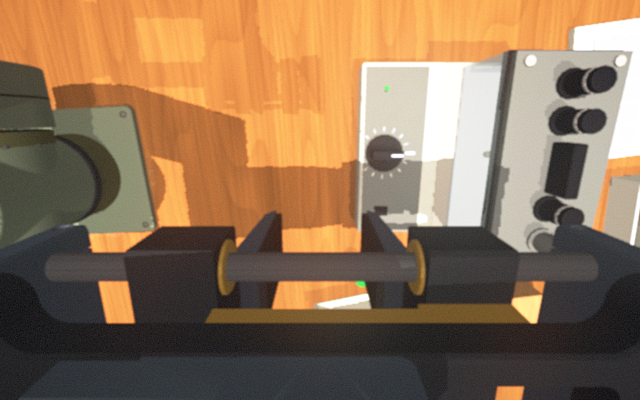

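Call:
arm_command:
  deltas:
    - [0.5, [50, 4.4, 0], 0]
    - [0.5, [100, 4.4, 0], 0]
    - [0.5, [150, 4.4, 0], 0]
    - [0.5, [200, 4.4, 0], 0]
    - [0.5, [250, 4.4, 0], 0]
    - [0.5, [252, 4.4, 0], 0]
    - [0.5, [252, 4.4, 0], 0]
    - [0.5, [252, 4.4, -30], 0]
    - [0.5, [252, 4.4, -70], 0]
    - [0.5, [252, 4.4, -100], 0]
    - [0.5, [252, 4.4, -100], 0]
    - [0.5, [252, 4.4, -100], 0]
    - [0.5, [252, 4.4, -100], 0]

```text
time_s: 57.35
ee_pos: [643.6, 3.6, 250.0]
ee_rot: [92.7, 89.7, -0.4]
force: [0.0, 0.5, 0.8]
gripper_width: 45.7
```

```bash
python3 - <<'E'
from h import *
s=st(); f=cams.grab_frame('wrist'); save('w42',f['img']); st()
E
```

```text
t 57.35 pos [643.6   3.6 250. ] jawyaw -3.09 xax [ 0.005 -0.    -1.   ] F [0.  0.5 0.8] w 45.7 q [-1. 24. 78.  0. 78.  2.]
t 57.4 pos [643.7   3.6 250. ] jawyaw -3.09 xax [ 0.005 -0.    -1.   ] F [ 0.2 -0.3  0.9] w 45.8 q [-1. 24. 78.  0. 78.  2.]
```

View pics/w42.png

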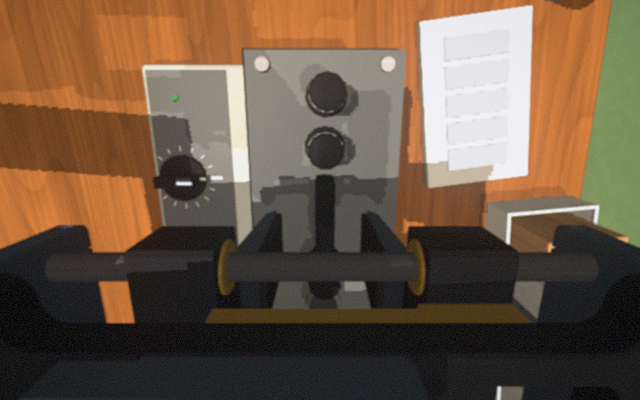

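Call:
arm_command:
  deltas:
    - [0.5, [0, 0, -25], 0]
    - [0.5, [0, 0, -45], 0]
    - [0.5, [0, 0, -58], 0]
    - [0.5, [0, 0, -58], 0]
    - [0.5, [0, 0, -58], 0]
    - [0.5, [0, 0, -58], 0]
    - [0.5, [0, 0, -58], 0]

```text
time_s: 58.1
ee_pos: [643.5, 3.5, 190.2]
ee_rot: [92.4, 89.9, -0.7]
force: [-0.2, -1.3, 0.5]
gripper_width: 45.5
```

Call:
arm_command:
  deltas:
    - [0.3, [0, 0, 0], 0]
    - [0.3, [0, 0, 0], 0]
    - [0, [0, 0, 0], 0]
    - [0, [0, 0, 0], 0]
    - [0, [0, 0, 0], 0]
    - [0, [0, 0, 0], 0]
    - [0, [0, 0, 0], 0]
  grip_force: 15

```text
time_s: 58.8
ee_pos: [643.3, 3.5, 189.1]
ee_rot: [90.9, 89.9, -2.2]
force: [2.9, 0.1, -1.1]
gripper_width: 14.1
```

Call:
arm_command:
  deltas:
    - [0, [0, 0.6, 0], 0]
    - [0, [0, 1.2, 0], 0]
    - [0, [0, 1.2, 0], 0]
    - [0, [0, 1.2, 0], 0]
  grip_force: 25

```text
time_s: 59.2
ee_pos: [642.7, 4.4, 189.1]
ee_rot: [-1.3, 90.0, -94.4]
force: [1.0, -2.2, 0.9]
gripper_width: 13.8
```

Call:
arm_command:
  deltas:
    - [0.5, [0, 0, 0], 0]
    - [0.5, [0, 0, 0], 0]
    - [0.5, [0, 0, 0], 0]
    - [0.5, [0, 0, 2], 0]
    - [0.5, [0, 0, 20], 0]
    - [0.5, [0, 0, 60], 0]
    - [0.5, [0, 0, 100], 0]
    - [0.5, [0, 0, 140], 0]
    - [0.5, [-40, 0, 156], 0]
    - [0.5, [-90, 0, 156], 0]
    - [0.5, [-140, 0, 156], 0]
    - [0.5, [-190, 0, 156], 0]
    - [0.5, [-240, 0, 156], 0]
    - [0.5, [-252, 0, 156], 0]
    - [0.5, [-252, 0, 156], 0]
    - [0.5, [-252, 0, 156], 0]

```text
time_s: 60.8
ee_pos: [392.0, 4.8, 345.4]
ee_rot: [94.6, 89.9, 1.5]
force: [0.2, -1.2, 0.1]
gripper_width: 45.3
```

```bash
python3 - <<'E'
from h import *
s=st()
f=cams.grab_frame('scene'); save('s43z',cv2.resize(f['img'][130:270,255:395],None,fx=5,fy=5,interpolation=cv2.INTER_CUBIC)); save('s43',f['img'])
g=cams.grab_frame('top'); save('t43z',cv2.resize(g['img'][145:245,280:380],None,fx=6,fy=6,interpolation=cv2.INTER_CUBIC))
E
```

```text
t 60.8 pos [392.    4.8 345.4] jawyaw -3.09 xax [ 0.002  0.    -1.   ] F [ 0.2 -1.2  0.1] w 45.3 q [-1. -2. 97.  0. 85.  2.]
```

View pics/s43z.png

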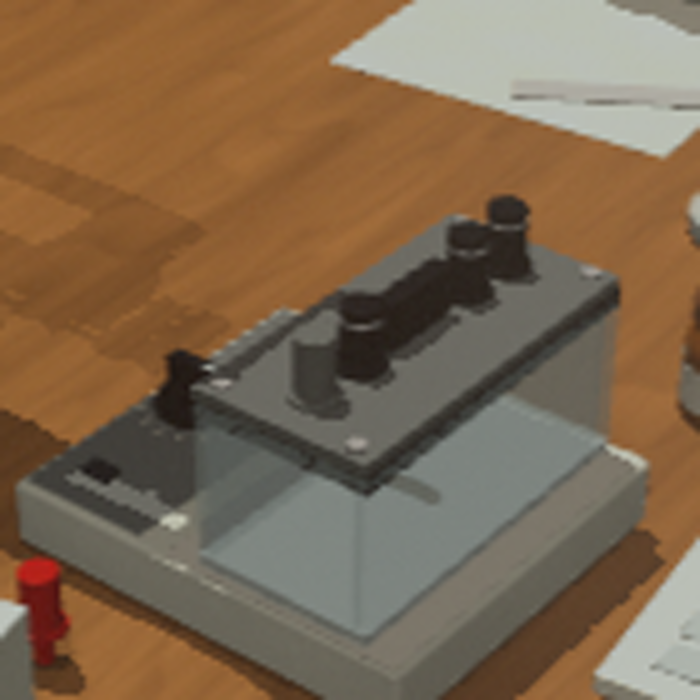

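View pics/t43z.png

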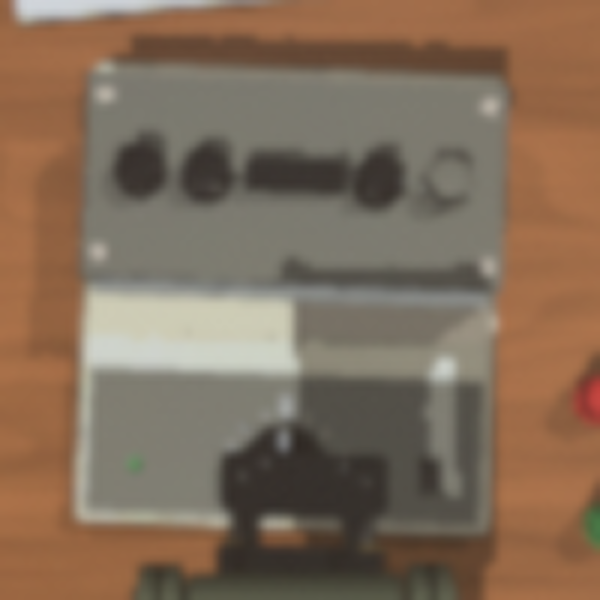

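View pics/s43.png

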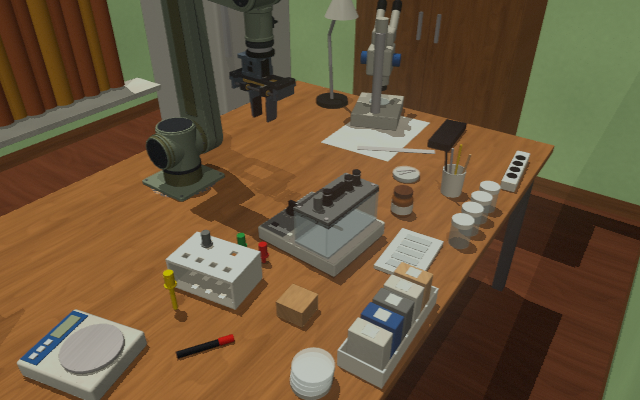

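```bash
python3 - <<'E'
from h import *
f=cams.grab_frame('top')
U=lambda a,o,k:(np.array(a,float)+.5)/k-.5+np.array(o)
U2=lambda a:U(a,(280,145),6)
q=[ray(f,U2(a),171) for a in ((104,94),(490,107),(488,267),(97,251))]; print(np.round(q,1).tolist(), np.mean(q,0))
g=cams.grab_frame('scene')
save('s44',cv2.resize(g['img'][195:240,285:345],None,fx=12,fy=12,interpolation=cv2.INTER_CUBIC))
R=cv2.Rodrigues(np.array([0,0,np.radians(-3.08)]))[0]
for dz in (0,5):
  P=(R@np.array([(58,-118,170+dz),(58,-118,162+dz),(58,-118,160),(58,-118,58)],float).T).T+[642.9,4.8,0]
  print(dz,((proj(g,P)+.5-[285,195])*12).round(1).tolist())
E
```

```text
[[692.6, 110.1, 171.0], [681.1, -106.1, 171.0], [591.1, -102.8, 171.0], [604.2, 115.1, 171.0]] [642.26181559   4.05607471 171.        ]
0 [[527.0, 339.4], [526.5, 370.3], [526.4, 377.9], [520.3, 753.3]]
5 [[527.3, 319.9], [526.8, 351.0], [526.4, 377.9], [520.3, 753.3]]
```

View pics/s44.png

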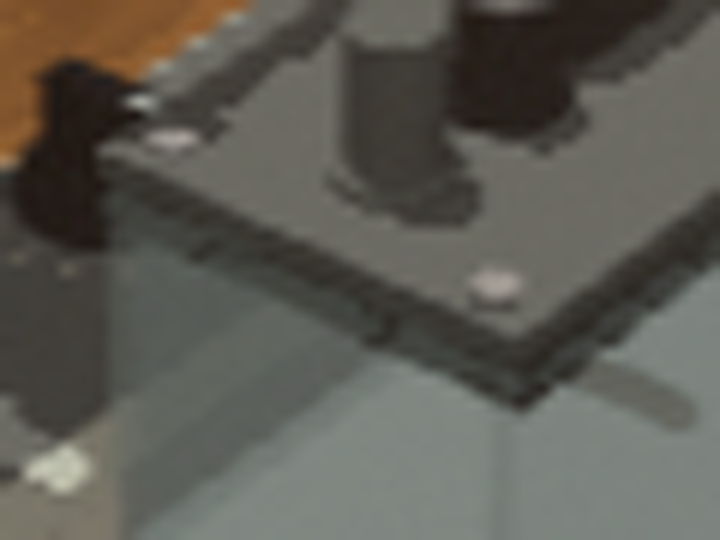

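```bash
python3 - <<'E'
import cv2,numpy as np
a=cv2.imread('pics/s12.png'); a=cv2.resize(a,(140,140),interpolation=cv2.INTER_AREA)
b=cv2.resize(cv2.imread('pics/s11.png'),(140,140),interpolation=cv2.INTER_AREA)
c=cv2.resize(cv2.imread('pics/s40z.png'),(140,140),interpolation=cv2.INTER_AREA)
d=cv2.resize(cv2.imread('pics/s43z.png'),(140,140),interpolation=cv2.INTER_AREA)
r=[cv2.resize(x[65:110,30:95],None,fx=6,fy=6,interpolation=cv2.INTER_CUBIC) for x in (b,a,c,d)]
cv2.imwrite('pics/cmp.png',np.vstack([np.hstack(r[:2]),np.hstack(r[2:])]))
E
```

```text
(no output)
```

View pics/cmp.png

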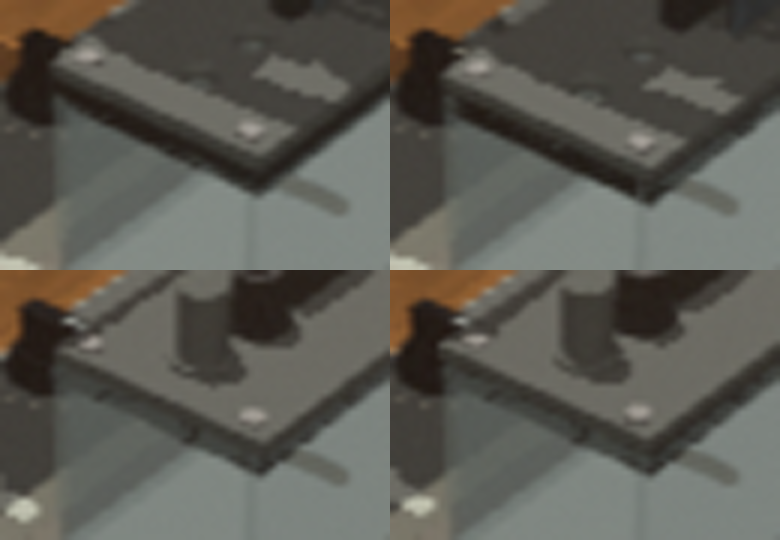

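```bash
python3 - <<'E'
from h import *
st(); print(env.job_done()); st()
E
```

```text
t 61.0 pos [392.2   4.8 344.5] jawyaw -3.09 xax [-0.001  0.    -1.   ] F [ 0.2 -0.5 -0.8] w 45.7 q [-1. -2. 97.  0. 85.  2.]
the job is handed in; nothing more can be done
None
the job is handed in; nothing more can be done
```

The chamber is closed up and the job was handed in at about 61 s of the 210 s allowed; no verdict came back.

**What I did**
- **Knob:** I turned it 0.885 rad counter-clockwise until its pointer stood at the zero mark.
- **Lid:** I set it on the chamber and pressed it to 33 N, at which it stopped dropping at its home height.
- **Ports:** I fitted the three black probes in ports 3, 2 and 1 and one grey plug from the rack in the last port. Each was lowered until its collar met the lid with 4 to 8 N. The second plug was not needed and stays in the rack.

**Lid drift:** between fitting the first and second probe I found the lid about 2.5 mm off towards +x, within its 3 mm looseness. I don't know whether it was knocked or dragged. After all the ports were filled I gripped the handle and moved it back.

**Last checks**
- In the top view the lid is within about 1 mm of the chamber centre.
- In the scene view it sits at the same height as right after pressing, the four collars look flat on the lid, and the pointer and zero mark still line up.
- The jar, dish, carton and pen, and the yellow, green and red look-alikes, were left alone.
- The wrist and overhead cameras disagreed by 1 to 3 mm on positions. I lined up each rod to its port in the wrist picture instead.

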